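Stack the food tubs and lock them with the rod

ROBOT

A 6-joint arm with a two-finger parallel gripper is mounted at the origin on a cart in front of the work surface, level with it; the furniture and walls round the work are solid. World frame = base frame: x ahead of the robot, y to its left, z up, the work surface at z = 0. Lengths are in m, angles in degrees, forces in N, time in s.
With the tool pointing down it reaches from about 0.35 to 0.8 m from the base axis. Payload 7.3 kg.
Tool frame: the origin (TCP) lies at the very end of the fingers, on their centre line; the grasp point (between the pads) lies 19 mm behind it; z points along the fingers, y is the line along which they close (so a half turn about z gives the same grasp; the last joint's range is limited). The gripper opens to 85 mm and grips with 20 to 120 N. Pads are 22 mm wide; open, the fingers measure 114 mm over their backs; the gripper's body (76 mm by 85 mm) begins 54 mm behind the grasp point. The pads swing forward as they close: fully open they stand 13 mm farther back than shut.
Start: joints at [61.994, 19.595, 87.324, -0, 73.075, -8.365], TCP at [0.176, 0.494, 0.231] pointing down, gripper open.
Joint ranges: [-145.02, 145.02], [-44.19, 115.74], [2.07, 154.8], [-57.11, 237.11], [16.16, 152.29], [-177.93, 177.93]. Speed limits (degrees/s): [147.25, 147.25, 180, 180, 180, 180].

INTERFACE

Orientations are given as a 3x3 rotation matrix whose columns are the frame's x, y, z axes.
In Python, from plant import manip gives the robot as it stands. The module is installed in compiled form; this text tells all that it offers.
- The arm moves only by the tool move_arm, never from a script. Its argument "series" is a list of rows, each an object with "fingers": the opening in per cent of the stroke, from 0 (shut) to 100 (fully open); "translation": the shift along the tool's x, y, z in cm, a list of three; "twist": the turn about the tool's z in degrees. A call has 1 to 12 rows; each row is the pose to reach, as a shift and turn from the pose commanded when the call began, along the tool's axes at that moment; what a row does not reach only later rows make up. A row lasts 1/8 s, in which the tool goes at most 62.5 mm and 10.7 degrees, less where a joint would pass 70% of its speed; a pose out of reach is approached as far as the arm can. A call with a gripper value outside its range is refused whole. The fingers move at their own pace and stop on an object; "squeeze" is the grip in N (left out, the last holds). Time passes only in rows, so rows that repeat a pose let the fingers close. It gives the time, the measured TCP pose, the force, the opening and the grip force at its end, in the units of the state.
- manip.read_state(): the state, without advancing time (a new reading comes with each control period).
- manip.snapshot(name): name is "scene" or "top"; returns (picture, depth): 384x512x3 uint8, blue, green, red; 384x512 float32, m along the optical axis (not along the pixel's ray), 0 where there is no reading.
- manip.camera_params(name): a dict with "camera_matrix" (3x3 intrinsics, pixels), "extrinsics" (4x4, takes a point from camera to world coordinates). Camera axes: x right, y down, z forward; pixel columns grow to the right and rows downward; lengths in m; the calibration is good to about 2 mm. A picture is of the moment at which its call begins. camera_params takes no time and is no camera call.
- manip.close_job(): hands the job in; it is judged then, once.
Trained networks look in the newest picture that a camera, given by its name, has taken for a name from the list of things; names that differ only in an ending like _2 or _b are one class to them, and where a whole thing is asked for, a point or a joint stands for the part that bears it (a point fixed in the world has none). Each returns a list of dicts, best first, with "p" (0 to 1); they miss things now and then, are a little off and sometimes report something else, mostly with a low value. They report only what shows in the picture. A call takes as long as a camera call. They do not tell look-alikes from the thing itself.
- manip.spot_in(camera, label): "position" ([column, row] in pixels, amid what is visible of it).
- manip.silhouettes(camera, label): "pixels" (384x512 bool, what is visible of it) and "position" ([column, row] in pixels, amid what is visible of it).
- manip.spot_point(camera, label): "position" ([column, row] in pixels: a listed point, or the origin of a listed thing).
The state is a dict: "t": time; "joint_pos": joint angles; "dq": joint speeds; "joint_torque": joint torques, N m; "tool_pos": TCP position; "tcp_rot": TCP orientation; "ft_force": force on the tool from outside, world axes, zero at the start; "ft_torque": the same for the moment, N m; "gripper_width": finger opening in m; "grip_force": force on a finger pad.
Only numpy, scipy, OpenCV 4.12 (cv2) and the standard library are available. Lean on these libraries where they do the work, as an engineer would, in place of code of your own. Each camera call takes 0.05 s, during which the arm holds its last target. There are 200 camera calls.

TASK

Stack all the flat lidded food tubs on the wooden base, in any order, feet fully down in the recesses and all eyes in line above the base's socket. Only then take the locking rod from its holder and thread it down through all the eyes, fully home in the socket, and let go. Leave the other things on the worktop where they are.

Things in the scene. Friction and masses are not known exactly. Their poses are not given: they have to be found in the camera images.
- tub_a_mid (a point): rigid flat food tub, white, grey lid, 116 x 88 mm, 38 mm high with feet, 0.2 kg (0.14 to 0.28); its middle 44 mm are waisted to 60 mm wide, to be gripped across (along y). Three or four alike are present, the absent give None. Point: its centre, 19 mm above the foot tips; x along its length, away from its eye; z up. Each tub stacked on another sits 34 mm higher
- tub_a_eye (a point): the eye of that tub: centre of its vertical through hole, 18 mm in diameter in a lug 9 mm thick, 78 mm from the tub's centre along its -x axis, 4.5 mm above the centre. None if the tub is absent
- tub_b_mid (a point): another such tub (same size, same centre point and axes as tub_a_mid). Each tub has four tapered feet 4 mm high, 9 mm wide at the tip and 13 at the root, 44 mm along x and 30 mm along y either side of its centre; they fit recesses 15 mm square and 4 mm deep in the lid below or in the base
- tub_b_eye (a point): the eye of this tub, as for tub_a_eye
- tub_c_mid (a point): another such tub (same size, same centre point and axes as tub_a_mid)
- tub_c_eye (a point): the eye of this tub, as for tub_a_eye
- tub_d_mid (a point): another such tub (same size, same centre point and axes as tub_a_mid)
- tub_d_eye (a point): the eye of this tub, as for tub_a_eye
- base_mid (a point): fixed light wooden stacking base, 132 x 104 mm, waisted to 56 mm in the middle, on the worktop; this point is the centre of its top face, 14 mm up. Its x axis is the direction of the tubs' x when stacked. Its four recesses (floor 10 mm above the worktop) take a tub's feet; the lowest tub's centre is then 29 mm above the worktop
- base_socket (a point): floor (4 mm above the worktop) of the blind rod socket, 18 mm in diameter and 20 mm deep, in the boss (32 x 36 mm, 24 mm high) at the base's -x end, 78 mm from base_mid; the eyes of tubs rightly stacked stand straight above it, their centres 33.5, 67.5, 101.5 and 135.5 mm above the worktop
- rod_head (a point): locking rod, stands upright in its holder at the start, 0.15 kg, its tip 4 mm above the worktop; this point is the centre of its wooden head, a cylinder 24 mm in diameter and 36 mm high, to be gripped from above. The steel shank below is 14 mm in diameter; the overall length is 190 mm
- holder_mouth (a point): mouth of the fixed upright wooden rod holder (block 50 x 50 mm, 60 mm high, foot 70 mm square): hole 15.5 mm in diameter, 56 mm deep, with a flat floor
- mug: bystander: white mug with brown dots, 83 x 110 x 89 mm, origin at its underside
- timer: bystander: round red and white kitchen timer, 69 mm wide, 60 mm high, origin at its underside
- spoon: bystander: teaspoon lying on the worktop, 138 x 30 x 11 mm, origin at its underside
- tin: bystander: short brown food tin, 75 mm wide, 58 mm high, origin at its underside
- rod: the rod; its origin is its lower tip, 172 mm below the centre of the head; the last 10 mm taper from 14 to 6 mm in diameter. z points up the rod to its head
Things that resemble listed ones, but are neither listed nor needed, are in the scene too. There is more than one size of the rod; the job needs the larger.

How it is judged (in metres and radians):
On the way, in this order (a step that is already met when the one before it is completed fails the run):
1. every tub present is stacked on the base, feet in the recesses, eyes in line, while the rod is still out of the stack (horizontal distance between each of tub_a_mid, tub_b_mid, tub_c_mid, tub_d_mid and base_mid below 0.005 m and horizontal distance between each of tub_a_eye, tub_b_eye, tub_c_eye, tub_d_eye and base_socket below 0.006 m and angle between each of tub_a_mid, tub_b_mid, tub_c_mid, tub_d_mid's own z axis and vertical below 0.03 rad and (height (world z) of tub_a_mid between 0.027 and 0.031 m or height (world z) of tub_a_mid between 0.061 and 0.065 m or height (world z) of tub_a_mid between 0.095 and 0.099 m or height (world z) of tub_a_mid between 0.129 and 0.133 m) and (height (world z) of tub_b_mid between 0.027 and 0.031 m or height (world z) of tub_b_mid between 0.061 and 0.065 m or height (world z) of tub_b_mid between 0.095 and 0.099 m or height (world z) of tub_b_mid between 0.129 and 0.133 m) and (height (world z) of tub_c_mid between 0.027 and 0.031 m or height (world z) of tub_c_mid between 0.061 and 0.065 m or height (world z) of tub_c_mid between 0.095 and 0.099 m or height (world z) of tub_c_mid between 0.129 and 0.133 m) and (height (world z) of tub_d_mid between 0.027 and 0.031 m or height (world z) of tub_d_mid between 0.061 and 0.065 m or height (world z) of tub_d_mid between 0.095 and 0.099 m or height (world z) of tub_d_mid between 0.129 and 0.133 m) and horizontal distance between rod and base_socket above 0.03 m), for 0.2 s.
2. the rod is threaded through the eyes and home in the socket (horizontal distance between each of tub_a_mid, tub_b_mid, tub_c_mid, tub_d_mid and base_mid below 0.005 m and horizontal distance between each of tub_a_eye, tub_b_eye, tub_c_eye, tub_d_eye and base_socket below 0.006 m and angle between each of tub_a_mid, tub_b_mid, tub_c_mid, tub_d_mid's own z axis and vertical below 0.03 rad and (height (world z) of tub_a_mid between 0.027 and 0.031 m or height (world z) of tub_a_mid between 0.061 and 0.065 m or height (world z) of tub_a_mid between 0.095 and 0.099 m or height (world z) of tub_a_mid between 0.129 and 0.133 m) and (height (world z) of tub_b_mid between 0.027 and 0.031 m or height (world z) of tub_b_mid between 0.061 and 0.065 m or height (world z) of tub_b_mid between 0.095 and 0.099 m or height (world z) of tub_b_mid between 0.129 and 0.133 m) and (height (world z) of tub_c_mid between 0.027 and 0.031 m or height (world z) of tub_c_mid between 0.061 and 0.065 m or height (world z) of tub_c_mid between 0.095 and 0.099 m or height (world z) of tub_c_mid between 0.129 and 0.133 m) and (height (world z) of tub_d_mid between 0.027 and 0.031 m or height (world z) of tub_d_mid between 0.061 and 0.065 m or height (world z) of tub_d_mid between 0.095 and 0.099 m or height (world z) of tub_d_mid between 0.129 and 0.133 m) and horizontal distance between rod and base_socket below 0.005 m and height (world z) of rod below 0.008 m and angle between rod's own z axis and vertical below 0.06 rad), for 0.2 s.
At the end, for the whole second after the job is handed in: Every tub present is level, centred on the base (5 mm), eye over the socket (6 mm), at a height that shows its feet in the recesses (2 mm); the rod stands upright (0.06 rad), its tip within 5 mm of the socket's axis and 4 mm of its floor, released and at rest (all of step 2 and linear speed of rod below 0.02 m/s); the robot touches nothing.
It fails at once if the mug is disturbed (moved more than 3 cm) (distance of mug from where it was at the start of the episode above 0.03 m).
It fails at once if the timer is disturbed (moved more than 3 cm) (distance of timer from where it was at the start of the episode above 0.03 m).
It fails at once if the spoon is disturbed (moved more than 3 cm) (distance of spoon from where it was at the start of the episode above 0.03 m).
It fails at once if the tin is disturbed (moved more than 3 cm) (distance of tin from where it was at the start of the episode above 0.03 m).
Of tub_a, tub_b, tub_c, tub_d only 3 to 4 are there at a start; the rules pass over those that are not, and their reading is None.
At some moment in a run one of tub_a, tub_b, tub_c, tub_d may be knocked a few centimetres aside while the robot is not near it.
It also fails if it takes over 210 s, if anything falls off the work surface, if the arm or the gripper's body presses on something with over 40 N, if the wrist force passes 120 N, or if a joint passes its speed limit or range.

## Working session

There is one attempt and no reset: what is moved stays moved. The work goes in short steps, Python scripts to look and compute and a tool call to move; the robot and the scene stay as the last step left them, time stands still between calls to the robot, and variables do not carry over. Pictures are saved under pics/ and viewed, at most 14 in all, crops included, and the job is handed in when it is done.

Besides the shell and the picture viewer there is one more tool, called after "Call:" as a command line: name --argument value ..., lists and objects as JSON in quotes. move_arm: Moves the arm, as the interface text tells. Its arguments: {"type":"object","properties":{"series":{"type":"array","items":{"type":"object","properties":{"fingers":{"type":"number"},"translation":{"type":"array","items":{"type":"number"}},"twist":{"type":"number"}}}},"squeeze":{"type":"number"}},"required":["series"]}

```bash
mkdir -p pics
cat > h.py <<'E'
import numpy as np, cv2
from plant import manip as m
def cam(n):
    p=m.camera_params(n); return np.array(p["camera_matrix"]),np.array(p["extrinsics"])
def atz(n,uv,z):
    K,T=cam(n); d=T[:3,:3]@np.linalg.inv(K)@np.array([uv[0],uv[1],1.]); o=T[:3,3]
    return o+d*(z-o[2])/d[2]
def cloud(n,depth):
    K,T=cam(n); v,u=np.mgrid[:384,:512]; c=np.stack([(u-K[0,2])/K[0,0]*depth,(v-K[1,2])/K[1,1]*depth,depth],-1)
    return c@T[:3,:3].T+T[:3,3]
def proj(n,P):
    K,T=cam(n); c=T[:3,:3].T@(np.array(P)-T[:3,3]); q=K@c; return q[:2]/q[2]
def tri(ps):
    A=np.zeros((3,3));b=np.zeros(3)
    for n,uv in ps:
        K,T=cam(n); d=T[:3,:3]@np.linalg.inv(K)@np.array([uv[0],uv[1],1.]); d/=np.linalg.norm(d); M=np.eye(3)-np.outer(d,d); A+=M;b+=M@T[:3,3]
    return np.linalg.solve(A,b)
E
python3 - <<'E'
from h import *
np.set_printoptions(precision=4,suppress=True)
im={}
for n in("scene","top"):
    K,T=cam(n);print(n,K[0,0],T.tolist())
    p,d=m.snapshot(n);cv2.imwrite(f"pics/{n}0.png",p);np.save(f"{n}0.npy",d)
    for l in ["tub_a_mid","tub_a_eye","base_mid","base_socket","rod_head","holder_mouth"]:
        for r in m.spot_point(n,l): print(n,l,np.round(r["position"],1),round(r["p"],2))
print(m.read_state())
E
```

```text
scene 426.41989865034543 [[-0.6438987486612063, -0.3569384426337337, 0.6767491039098148, -0.19311263350163782], [-0.7650374483157762, 0.3126022738062071, -0.5630253289912232, 0.7590201064923602], [-0.01058792458504845, -0.8802697124071654, -0.47435548829078333, 0.6961242072260255], [0.0, 0.0, 0.0, 1.0]]
scene tub_a_mid [381.5 206.3] 0.85
scene tub_a_eye [359.1 194.8] 0.87
scene tub_a_eye [322.4 185.5] 0.33
scene base_mid [271.9 207.6] 0.78
scene base_socket [285.7 220.2] 0.71
scene base_socket [197.1 248.5] 0.25
scene rod_head [309.3 191.5] 0.7
scene rod_head [327.1 197.4] 0.55
scene holder_mouth [307. 228.] 0.84
top 388.4246751398135 [[-0.00829205005807907, -0.9949218669619876, 0.10030812801915816, 0.4759748372983723], [-0.9993608675902637, 0.011733399129447855, 0.03376660590146493, 0.06756276233828268], [-0.03477208988643168, -0.09996402345715474, -0.9943832740845895, 1.2402181284299127], [0.0, 0.0, 0.0, 1.0]]
top tub_a_mid [381.6 241.7] 0.69
top tub_a_eye [381.4 216.5] 0.59
top base_mid [294.9 174.1] 0.68
top base_socket [301.3 197.9] 0.64
top base_socket [309.4 134.4] 0.64
top rod_head [381.8 221. ] 0.61
top rod_head [283.5 242. ] 0.6
top rod_head [312.1 233.3] 0.47
top holder_mouth [282.1 238.8] 0.77
{'t': 0.7, 'joint_pos': array([61.9943, 19.595 , 87.3246, -0.0007, 73.075 , -8.3664]), 'dq': array([-0.0274, -0.068 , -0.0416,  0.0082, -0.0185, -0.0161]), 'joint_torque': array([  0.0008, -43.3453, -24.6242,  -0.0001,  -0.0002,  -0.    ]), 'tool_pos': array([0.1765, 0.4945, 0.2313]), 'tcp_rot': array([[-0.9418,  0.3361,  0.0001],
       [ 0.3361,  0.9418,  0.0001],
       [-0.    ,  0.0001, -1.    ]]), 'ft_force': array([ 0.2183, -0.594 ,  0.2051]), 'ft_torque': array([0.0155, 0.0046, 0.0316]), 'grip_force': 0.0, 'gripper_width': 0.08539417024117799}
```

```bash
python3 -c "
import cv2
for n in('scene','top'):
    p=cv2.imread(f'pics/{n}0.png');cv2.imwrite(f'pics/{n}0b.png',cv2.resize(p,(768,576)))"
```

```text
(no output)
```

View pics/scene0b.png

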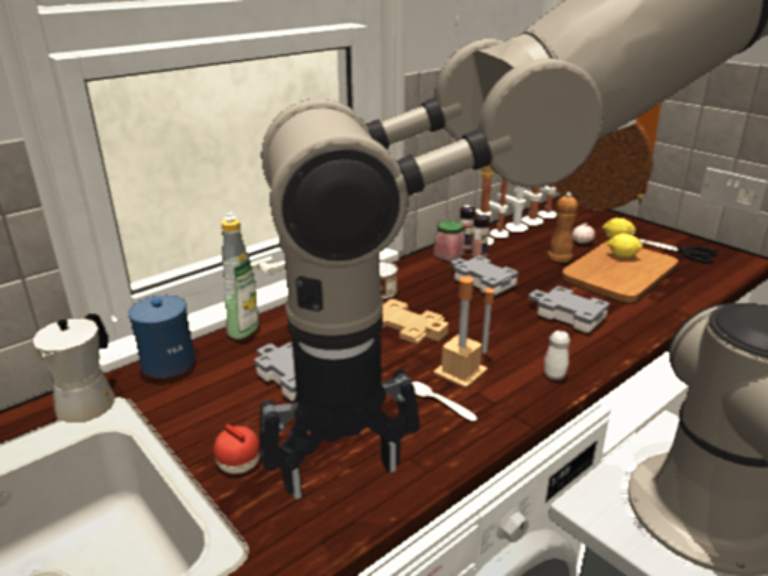

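View pics/top0b.png

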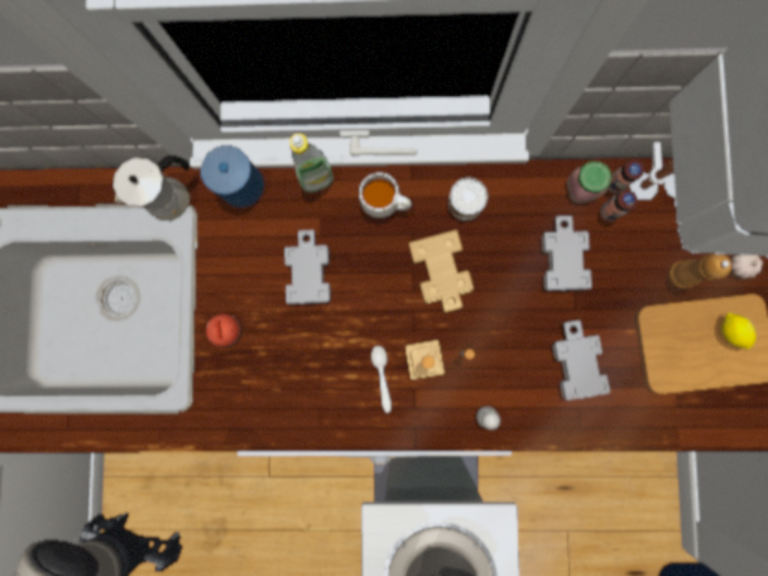

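Run:
```python
from h import *
np.set_printoptions(precision=4,suppress=True)
p=cv2.imread("pics/top0.png");c=p[130:285,180:420];cv2.imwrite("pics/crop0.png",cv2.resize(c,(792,512),interpolation=cv2.INTER_CUBIC))
d=np.load("top0.npy");C=cloud("top",d)
for u,v in[(204,180),(378,172),(387,241),(294,179),(302,197),(283,241),(312,235),(250,200)]:
    print(u,v,C[v-1:v+2,u-1:u+2,2].round(4).ravel(),C[v,u])
for n in("top","scene"):
    m.snapshot(n)
    for l in["tub_a_mid","rod"]:
        for r in m.silhouettes(n,l):
            print(n,l,r["position"],r["p"],r["pixels"].sum())
```

```text
204 180 [0.0361 0.0384 0.0394 0.0391 0.0395 0.0304 0.0342 0.0351 0.0391] [0.6334 0.2697 0.0395]
378 172 [0.0319 0.0345 0.0403 0.0382 0.0398 0.0378 0.0364 0.038  0.0332] [ 0.6513 -0.2705  0.0398]
387 241 [0.0385 0.039  0.0347 0.0389 0.0391 0.0311 0.0376 0.0335 0.036 ] [ 0.4397 -0.2894  0.0391]
294 179 [0.0117 0.0125 0.0151 0.0108 0.0196 0.0159 0.0105 0.0137 0.0153] [ 0.6355 -0.0127  0.0196]
302 197 [ 0.023   0.0253  0.023   0.0198  0.0224  0.0234 -0.0024  0.0208  0.0256] [ 0.578  -0.0365  0.0224]
283 241 [0.1902 0.1957 0.1966 0.1959 0.19   0.1925 0.194  0.1919 0.1933] [0.4463 0.0309 0.19  ]
312 235 [0.1354 0.1359 0.1355 0.1379 0.1347 0.1389 0.1369 0.1407 0.1377] [ 0.4609 -0.0528  0.1347]
250 200 [ 0.0009  0.0014 -0.0011 -0.0053 -0.0012 -0.0052  0.0007 -0.002  -0.0003] [ 0.5721  0.1279 -0.0012]
top tub_a_mid [382.9, 238.2] 0.62 1185
top rod [285.6, 241.6] 0.53 67
scene tub_a_mid [379.4, 203.6] 0.56 933
scene tub_a_mid [295.6, 264.1] 0.32 202
scene rod [309.4, 196.7] 0.82 270
scene rod [322.7, 210.7] 0.74 170
```

View pics/crop0.png

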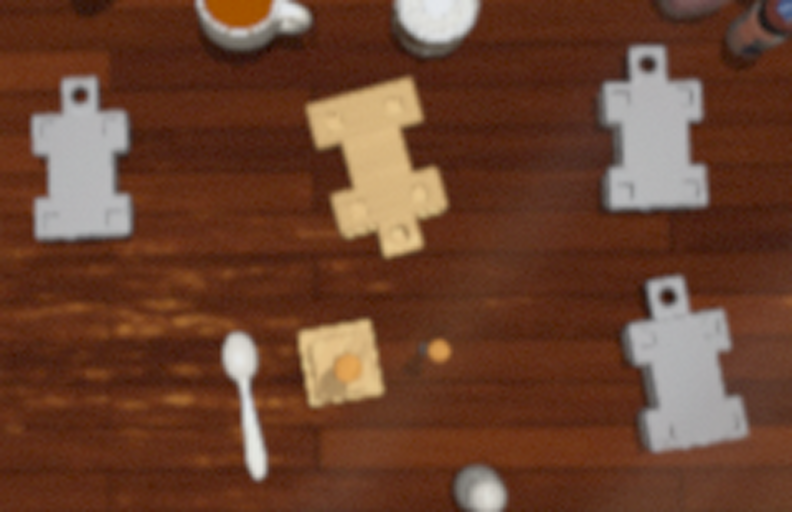

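```bash
cat > fit.py <<'E'
from h import *
from scipy.optimize import minimize
S=6
def box(x0,x1,hy,z0,z1): return np.array([[x,y,z] for x in(x0,x1) for y in(-hy,hy) for z in(z0,z1)])
def parts(kind,z,e):
    if kind=="tub": return [box(.022,.058,.044,z-.015,z+.019),box(-.058,-.022,.044,z-.015,z+.019),box(-.022,.022,.030,z-.015,z+.019),box(-.078-e[0],-.05,e[1],z,z+.009)]
    return [box(e[2],.066,.052,0,.014),box(-.066,-e[2],.052,0,.014),box(-e[2],e[2],.028,0,.014),box(-.078-e[0],-.06,e[1],0,.024)]
def render(n,kind,x,y,a,z,e,win):
    u0,v0,w,h=win; K,T=cam(n); im=np.zeros((h*S,w*S),np.uint8)
    R=np.array([[np.cos(a),-np.sin(a),0],[np.sin(a),np.cos(a),0],[0,0,1]])
    for B in parts(kind,z,e):
        P=(B@R.T+[x,y,0]-T[:3,3])@T[:3,:3]; q=P@K.T; q=q[:,:2]/q[:,2:]
        q=((q-[u0,v0]+.5)*S-.5)
        cv2.fillConvexPoly(im,cv2.convexHull(np.round(q*16).astype(np.int32)),255,shift=4)
    return cv2.GaussianBlur(cv2.resize(im,(w,h),interpolation=cv2.INTER_AREA)/255.,(0,0),.6)
def fit(img,n,kind,x,y,a,z=.019,r=36):
    c=proj(n,[x-.015*np.cos(a),y-.015*np.sin(a),z]).astype(int)
    win=(c[0]-r,c[1]-r,2*r,2*r)
    I=img[win[1]:win[1]+2*r,win[0]:win[0]+2*r,0].astype(float)
    m0=render(n,kind,x,y,a,z,[.016,.018,.024],win)
    bg=np.median(I[m0<.05]);fg=np.median(I[m0>.95]); A=np.clip((I-bg)/(fg-bg),0,1.0)
    W=cv2.dilate((m0>.05).astype(np.uint8),np.ones((11,11)))
    f=lambda p:np.mean(W*np.abs(render(n,kind,p[0]/1e3,p[1]/1e3,p[2]/100,z,p[3:]/1e3,win)-A))
    p0=np.array([x*1e3,y*1e3,a*100,16,18,24.]);sx=np.vstack([p0]+[p0+d for d in np.diag([8,8,8,3,3,3])])
    b=minimize(f,p0,method="Nelder-Mead",options=dict(initial_simplex=sx,maxiter=500,xatol=.05,fatol=1e-6))
    p=b.x; return p[0]/1e3,p[1]/1e3,np.degrees(p[2]/100),p[3:].round(1),round(b.fun,4),win
E
python3 - <<'E'
from fit import *
np.set_printoptions(precision=4,suppress=True)
I=cv2.imread("pics/top0.png")
out=I.copy();out=cv2.resize(out,None,fx=4,fy=4,interpolation=cv2.INTER_CUBIC)
for k,x,y,a,z in[("tub",.633,.27,np.pi,.019),("tub",.651,-.27,np.pi,.019),("tub",.44,-.29,np.pi,.019),("base",.635,-.013,.3,.014)]:
    r=fit(I,"top",k,x,y,a,z,30);print(k,r)
    d=np.load("top0.npy");C=cloud("top",d);q=C-[r[0],r[1],0];print("height",np.median(C[(np.hypot(q[...,0],q[...,1])<.025),2]))
for n in("top","scene"):
  print(n,[(np.round(atz(n,u,z),4)) for u,z in ([((283.5,242),.176),((282.1,238.8),.06),((301.3,197.9),.024)] if n=="top" else [((309.3,191.5),.176),((307,228),.06),((285.7,220.2),.024)])])
# rod heads via depth
d=np.load("top0.npy");C=cloud("top",d)
for (u,v) in[(284,241),(312,234)]:
    w=np.zeros(d.shape,bool);w[v-14:v+14,u-14:u+14]=1;s=w&(C[...,2]>(.17 if u<300 else .12));print("head top",C[s].mean(0),np.ptp(C[s],0),s.sum())
w=np.zeros(d.shape,bool);w[220:262,262:305]=1;s=w&(abs(C[...,2]-.06)<.008);P=C[s];print("holder",P.mean(0),P.min(0),P.max(0))
E
```

```text
tub (np.float64(0.6275451764443669), np.float64(0.27118475088910765), np.float64(182.03437282784108), array([16.1, 16.7, 26.6]), np.float64(0.0214), (np.int64(175), np.int64(146), 60, 60))
height 0.036821108001814706
tub (np.float64(0.6495146979655294), np.float64(-0.2727690034836304), np.float64(181.09816014256612), array([16.7, 16.3, 26.7]), np.float64(0.0345), (np.int64(345), np.int64(138), 60, 60))
height 0.03724571026650181
tub (np.float64(0.4288273487151085), np.float64(-0.2941516363986412), np.float64(189.28634521910024), array([16.6, 16.3, 25.2]), np.float64(0.0376), (np.int64(355), np.int64(205), 60, 60))
height 0.03671521889507434
base (np.float64(0.6424919812168643), np.float64(-0.012544860500291865), np.float64(14.643670487767817), array([16.3, 18.1, 23.6]), np.float64(0.0184), (np.int64(265), np.int64(153), 60, 60))
height 0.012843333076150043
top [array([0.4432, 0.0291, 0.176 ]), array([0.4492, 0.029 , 0.06  ]), array([ 0.575 , -0.0341,  0.024 ])]
scene [array([0.4507, 0.0217, 0.176 ]), array([0.455 , 0.0167, 0.06  ]), array([ 0.5619, -0.0088,  0.024 ])]
head top [0.4487 0.0276 0.2398] [0.0403 0.0527 1.0682] 66
head top [ 0.4621 -0.0375  0.2813] [0.0237 0.1285 1.1185] 38
holder [0.4486 0.0272 0.059 ] [ 0.4217 -0.0007  0.0528] [0.4754 0.0532 0.0649]
```

```bash
cat > plan.py <<'E'
import sys; from h import *
x,y,z,yaw=map(float,sys.argv[1:5]); s=m.read_state(); R=s["tcp_rot"]; d=R.T@(np.array([x,y,z])-s["tool_pos"])
c=np.degrees(np.arctan2(R[1,1],R[0,1])); w=(c-yaw+180)%360-180
print("t",round(s["t"],2),"pos",s["tool_pos"].round(4),"yaw",c.round(2),"tilt",R[:,2].round(4),"w",round(s["gripper_width"],4),"F",s["ft_force"].round(1),"j6",s["joint_pos"][5].round(1))
print("translation cm",(d*100).round(2),"twist",w.round(2))
E
python3 plan.py .6275 .2712 .12 92.03
```

```text
t 1.0 pos [0.1765 0.4945 0.2313] yaw 70.36 tilt [ 1.e-04  1.e-04 -1.e+00] w 0.0857 F [ 0.2 -0.5 -0.3] j6 -8.4
translation cm [-49.98  -5.87  11.13] twist -21.67
```

Call:
move_arm --series '[{"fingers": 100, "translation": [-16, -2, 0], "twist": -7}, {"fingers": 100, "translation": [-27, -3, 0], "twist": -14}, {"fingers": 100, "translation": [-38, -4.5, 2], "twist": -20}, {"fingers": 100, "translation": [-49.98, -5.87, 6], "twist": -21.67}, {"fingers": 100, "translation": [-49.98, -5.87, 11.13], "twist": -21.67}, {"fingers": 100, "translation": [-49.98, -5.87, 11.13], "twist": -21.67}, {"fingers": 100, "translation": [-49.98, -5.87, 11.13], "twist": -21.67}, {"fingers": 100, "translation": [-49.98, -5.87, 11.13], "twist": -21.67}, {"fingers": 100, "translation": [-49.98, -5.87, 11.13], "twist": -21.67}, {"fingers": 100, "translation": [-49.98, -5.87, 11.13], "twist": -21.67}, {"fingers": 100, "translation": [-49.98, -5.87, 11.13], "twist": -21.67}, {"fingers": 100, "translation": [-49.98, -5.87, 11.13], "twist": -21.67}]'

```text
t: 2.5
tool_pos: [0.6267, 0.2724, 0.1211]
tcp_rot: [[-0.999, -0.037, 0.001], [-0.037, 0.999, 0.001], [-0.001, 0.001, -1.0]]
ft_force: [-0.2, -0.2, 0.2]
gripper_width: 0.0852
grip_force: 0.0
```

```bash
python3 plan.py .6275 .2712 .011 92.03
python3 - <<'E'
from fit import *
np.set_printoptions(precision=4,suppress=True)
I,_=m.snapshot("scene");cv2.imwrite("pics/scene1.png",I);cv2.imwrite("pics/scene1b.png",cv2.resize(I,(768,576)))
for k,x,y,a,z in[("tub",.6495,-.2728,np.pi,.019),("tub",.4288,-.2942,3.3,.019),("base",.6425,-.0125,.255,.014)]:
    print(k,fit(I,"scene",k,x,y,a,z,36))
E
```

```text
t 2.5 pos [0.6267 0.2724 0.1211] yaw 92.12 tilt [ 1.e-03  6.e-04 -1.e+00] w 0.0852 F [-0.2 -0.2  0.2] j6 -75.1
translation cm [-0.07 -0.13 11.01] twist 0.09
tub (np.float64(0.6554038917124576), np.float64(-0.2818823010802115), np.float64(180.55698432608952), array([19.5, 16. , 25.1]), np.float64(0.035), (np.int64(283), np.int64(147), 72, 72))
tub (np.float64(0.4174120818019028), np.float64(-0.33280283315565284), np.float64(224.7726798538635), array([ 26.5,  53. , -10.5]), np.float64(0.0983), (np.int64(340), np.int64(169), 72, 72))
base (np.float64(0.6476671185135169), np.float64(-0.020332808445752804), np.float64(14.475698866639686), array([14.9, 16. , 27.1]), np.float64(0.0614), (np.int64(236), np.int64(177), 72, 72))
```

View pics/scene1b.png

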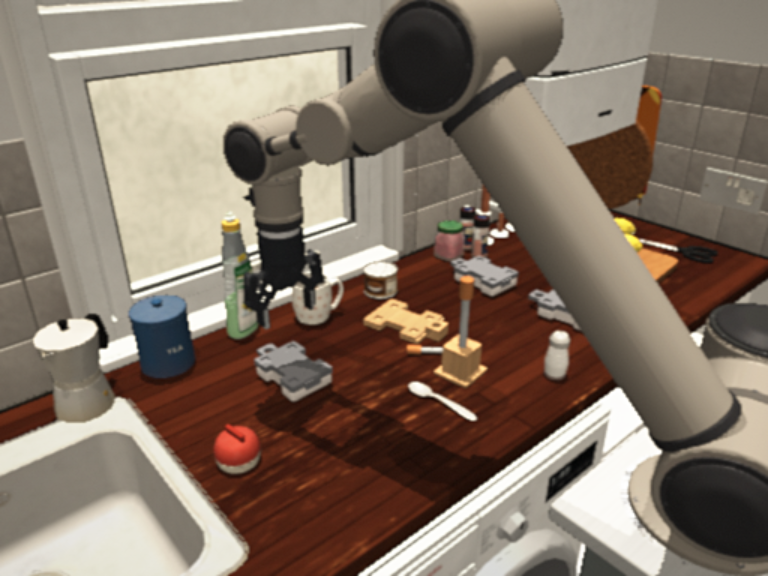

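Call:
move_arm --series '[{"fingers": 100, "translation": [0, 0, 3], "twist": 0}, {"fingers": 100, "translation": [0, 0, 6], "twist": 0}, {"fingers": 100, "translation": [0, 0, 9], "twist": 0}, {"fingers": 100, "translation": [0, 0, 11], "twist": 0}, {"fingers": 100, "translation": [0, 0, 11], "twist": 0}, {"fingers": 100, "translation": [0, 0, 11], "twist": 0}, {"fingers": 50, "translation": [0, 0, 11], "twist": 0}, {"fingers": 50, "translation": [0, 0, 11], "twist": 0}, {"fingers": 50, "translation": [0, 0, 11], "twist": 0}, {"fingers": 50, "translation": [0, 0, 11], "twist": 0}, {"fingers": 50, "translation": [0, 0, 11], "twist": 0}, {"fingers": 50, "translation": [0, 0, 11], "twist": 0}]' --squeeze 40

```text
t: 4.05
tool_pos: [0.6282, 0.2714, 0.0116]
tcp_rot: [[-0.999, -0.035, 0.002], [-0.035, 0.999, 0.001], [-0.002, 0.001, -1.0]]
ft_force: [-1.0, 0.2, 5.0]
gripper_width: 0.0593
grip_force: 43.9
```

```bash
python3 plan.py .6275 .2712 .15 92.03
```

```text
t 4.05 pos [0.6282 0.2714 0.0116] yaw 92.03 tilt [ 2.3e-03  7.0e-04 -1.0e+00] w 0.0593 F [-1.   0.2  5. ] j6 -75.1
translation cm [ 4.000e-02 -1.000e-02 -1.384e+01] twist 0.0
```

Call:
move_arm --series '[{"fingers": 50, "translation": [0, 0, -3], "twist": 0}, {"fingers": 50, "translation": [0, 0, -7], "twist": 0}, {"fingers": 50, "translation": [0, 0, -11], "twist": 0}, {"fingers": 50, "translation": [0, -3, -14], "twist": 10}, {"fingers": 50, "translation": [0, -7, -14], "twist": 20}, {"fingers": 50, "translation": [0, -11, -14], "twist": 30}, {"fingers": 50, "translation": [0, -15, -14], "twist": 40}, {"fingers": 50, "translation": [0, -19, -14], "twist": 50}, {"fingers": 50, "translation": [0, -23, -14], "twist": 60}, {"fingers": 50, "translation": [-0.3, -26, -14], "twist": 70}, {"fingers": 50, "translation": [-0.5, -28, -14], "twist": 80}, {"fingers": 50, "translation": [-0.51, -28.4, -14], "twist": 90}]'

```text
t: 5.55
tool_pos: [0.6424, -0.0142, 0.1496]
tcp_rot: [[-0.028, 1.0, -0.001], [1.0, 0.028, -0.0], [-0.0, -0.001, -1.0]]
ft_force: [1.3, 0.9, -1.3]
gripper_width: 0.0593
grip_force: 44.2
```

Call:
move_arm --series '[{"fingers": 50, "translation": [0, 0, 0], "twist": 10}, {"fingers": 50, "translation": [0, 0, 0], "twist": 20}, {"fingers": 50, "translation": [0, 0, 0], "twist": 30}, {"fingers": 50, "translation": [0, 0, 0], "twist": 40}, {"fingers": 50, "translation": [0, 0, 0], "twist": 50}, {"fingers": 50, "translation": [0, 0, 0], "twist": 60}, {"fingers": 50, "translation": [0, 0, 0], "twist": 70}, {"fingers": 50, "translation": [0, 0, 0], "twist": 77.4}, {"fingers": 50, "translation": [0, 0, 0], "twist": 77.4}, {"fingers": 50, "translation": [0, 0, 0], "twist": 77.4}, {"fingers": 50, "translation": [0, 0, 0], "twist": 77.4}, {"fingers": 50, "translation": [0, 0, 0], "twist": 77.4}]'

```text
t: 7.05
tool_pos: [0.6426, -0.0124, 0.15]
tcp_rot: [[0.967, 0.253, -0.0], [0.253, -0.967, 0.0], [-0.0, -0.0, -1.0]]
ft_force: [0.2, -0.6, -1.4]
gripper_width: 0.0593
grip_force: 44.2
```

```bash
python3 plan.py .6425 -.0125 .15 -75.37
python3 - <<'E'
from fit import *
for n in("top","scene"):
    I,d=m.snapshot(n);cv2.imwrite(f"pics/{n}2.png",I)
    np.save(f"{n}2.npy",d)
    c=proj(n,[.62,-.02,.12]).astype(int);print(n,c)
    q=I[c[1]-60:c[1]+60,c[0]-60:c[0]+60];cv2.imwrite(f"pics/{n}2c.png",cv2.resize(q,(560,560),interpolation=cv2.INTER_CUBIC))
a=cv2.imread("pics/top2c.png");b=cv2.imread("pics/scene2c.png");cv2.imwrite("pics/both2.png",cv2.resize(np.hstack([a,b]),(800,400)))
E
```

```text
t 7.05 pos [ 0.6426 -0.0124  0.15  ] yaw -75.33 tilt [-0.e+00  1.e-04 -1.e+00] w 0.0593 F [ 0.2 -0.6 -1.4] j6 67.4
translation cm [-0.01  0.01 -0.  ] twist 0.04
top [298 179]
scene [275 183]
```

View pics/both2.png

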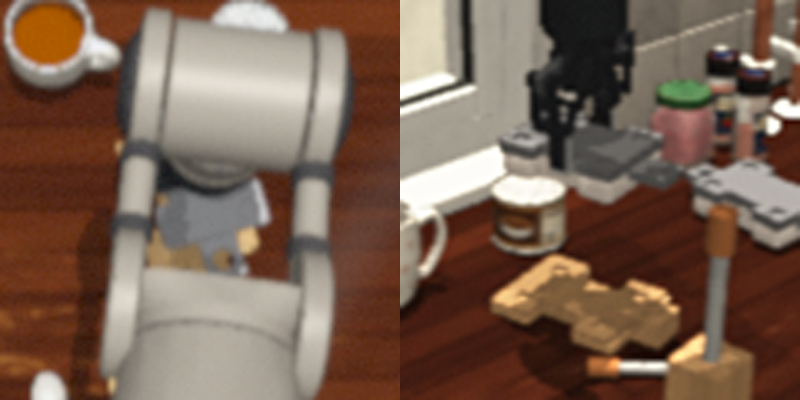

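```bash
cat > over.py <<'E'
from fit import *
def overlay(n,file,items,ctr,half,f=None):
    I=cv2.imread(file); c=proj(n,ctr).astype(int); k=6
    q=I[c[1]-half:c[1]+half,c[0]-half:c[0]+half]; q=cv2.resize(q,None,fx=k,fy=k,interpolation=cv2.INTER_CUBIC)
    K,T=cam(n)
    for kind,x,y,a,z,col in items:
        R=np.array([[np.cos(a),-np.sin(a),0],[np.sin(a),np.cos(a),0],[0,0,1]])
        def P(pts): 
            p=(np.array(pts)@R.T+[x,y,0]-T[:3,3])@T[:3,:3]@K.T; return (((p[:,:2]/p[:,2:])-(c-half)+.5)*k).astype(np.int32)
        if kind=="tub": L,W,w,h,zt,zb,lx,lw,lz=.058,.044,.030,.022,z+.019,z-.015,.0945,.0165,z+.009
        else: L,W,w,h,zt,zb,lx,lw,lz=.066,.052,.028,.024,.014,0,.094,.018,.024
        o=[(L,W),(h,W),(h,w),(-h,w),(-h,W),(-L,W),(-L,-W),(-h,-W),(-h,-w),(h,-w),(h,-W),(L,-W)]
        for zz in(zt,zb): cv2.polylines(q,[P([(i,j,zz) for i,j in o])],True,col,1)
        cv2.polylines(q,[P([(i,j,lz) for i,j in[(-L,lw),(-lx,lw),(-lx,-lw),(-L,-lw)]])],True,col,1)
        t=np.linspace(0,6.3,30);cv2.polylines(q,[P(np.c_[-.078+.009*np.cos(t),.009*np.sin(t),t*0+lz])],True,col,1)
    return q
E
python3 - <<'E'
from over import *
it=[("tub",.6426,-.0124,np.radians(14.64),.154,(0,0,255)),("base",.6425,-.0125,np.radians(14.64),0,(255,0,0))]
a=overlay("top","pics/top2.png",it,[.6,-.02,.1],33);b=overlay("scene","pics/scene2.png",it,[.62,-.02,.09],50)
cv2.imwrite("pics/ov2.png",np.hstack([cv2.resize(a,(400,400)),cv2.resize(b,(400,400))]))
cv2.imwrite("pics/ov2.png",cv2.resize(b,(600,600)))
cv2.imwrite("pics/ov2t.png",a)
E
```

```text
(no output)
```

View pics/ov2.png

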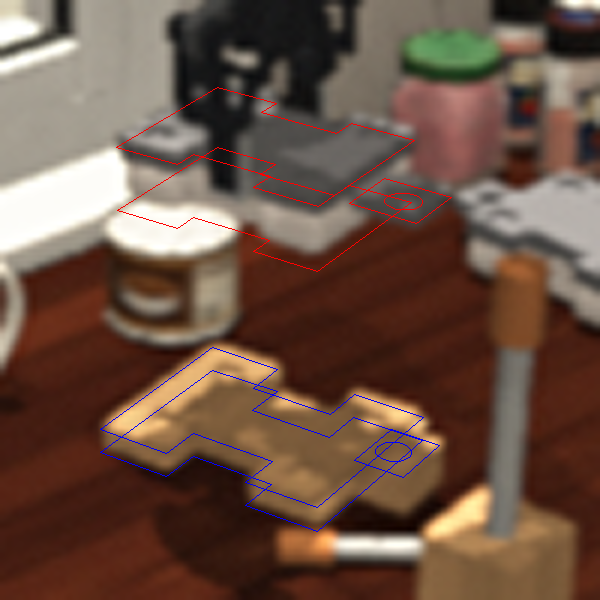

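View pics/ov2t.png

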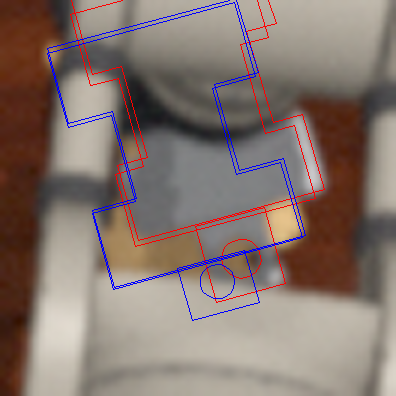

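Call:
move_arm --series '[{"fingers": 50, "translation": [0, 0, 4], "twist": 0}, {"fingers": 50, "translation": [0, 0, 8], "twist": 0}, {"fingers": 50, "translation": [0, 0, 11], "twist": 0}, {"fingers": 50, "translation": [0, 0, 12], "twist": 0}, {"fingers": 50, "translation": [0, 0, 12.4], "twist": 0}, {"fingers": 50, "translation": [0, 0, 12.6], "twist": 0}, {"fingers": 50, "translation": [0, 0, 12.8], "twist": 0}, {"fingers": 50, "translation": [0, 0, 12.9], "twist": 0}, {"fingers": 50, "translation": [0, 0, 12.9], "twist": 0}, {"fingers": 50, "translation": [0, 0, 12.9], "twist": 0}]'

```text
t: 8.4
tool_pos: [0.6427, -0.0125, 0.0216]
tcp_rot: [[0.968, 0.253, 0.001], [0.253, -0.968, -0.0], [0.0, 0.0, -1.0]]
ft_force: [-1.8, -0.5, 3.0]
gripper_width: 0.059
grip_force: 44.8
```

```bash
python3 plan.py .6425 -.0125 .021 -75.37
```

```text
t 8.4 pos [ 0.6427 -0.0125  0.0216] yaw -75.37 tilt [ 5.e-04 -2.e-04 -1.e+00] w 0.059 F [-1.8 -0.5  3. ] j6 67.4
translation cm [-0.02 -0.01  0.06] twist 0.0
```

Call:
move_arm --series '[{"fingers": 75, "translation": [0, 0, 0], "twist": 0}, {"fingers": 90, "translation": [0, 0, 0], "twist": 0}, {"fingers": 90, "translation": [0, 0, 0], "twist": 0}, {"fingers": 90, "translation": [0, 0, -2], "twist": 0}, {"fingers": 90, "translation": [0, 0, -6], "twist": 0}, {"fingers": 90, "translation": [0, 0, -11], "twist": 0}, {"fingers": 90, "translation": [-1, 4, -14], "twist": -10}, {"fingers": 90, "translation": [-2, 9, -14], "twist": -20}, {"fingers": 100, "translation": [-3, 14, -14], "twist": -30}, {"fingers": 100, "translation": [-4, 18, -14], "twist": -40}, {"fingers": 100, "translation": [-5, 22, -14], "twist": -50}, {"fingers": 100, "translation": [-5.91, 25.4, -14], "twist": -60}]'

```text
t: 9.9
tool_pos: [0.6494, -0.2748, 0.1608]
tcp_rot: [[0.26, 0.966, 0.0], [0.966, -0.26, 0.0], [0.0, 0.0, -1.0]]
ft_force: [0.1, -0.6, -0.0]
gripper_width: 0.0852
grip_force: 0.0
```

Call:
move_arm --series '[{"fingers": 100, "translation": [0, 0, 0], "twist": -10}, {"fingers": 100, "translation": [0, 0, 0], "twist": -20}, {"fingers": 100, "translation": [0, 0, 0], "twist": -30}, {"fingers": 100, "translation": [0, 0, 0], "twist": -40}, {"fingers": 100, "translation": [0, 0, 0], "twist": -50}, {"fingers": 100, "translation": [0, 0, 0], "twist": -60}, {"fingers": 100, "translation": [0, 0, 0], "twist": -70}, {"fingers": 100, "translation": [0, 0, 0], "twist": -80}, {"fingers": 100, "translation": [0, 0, 0], "twist": -90}, {"fingers": 100, "translation": [0, 0, 0], "twist": -100}, {"fingers": 100, "translation": [0, 0, 0], "twist": -106.5}, {"fingers": 100, "translation": [0, 0, 0], "twist": -106.5}]'

```text
t: 11.4
tool_pos: [0.6496, -0.2731, 0.1608]
tcp_rot: [[-1.0, -0.019, -0.0], [-0.019, 1.0, 0.0], [0.0, 0.0, -1.0]]
ft_force: [-0.3, -0.2, 0.2]
gripper_width: 0.0852
grip_force: 0.0
```

```bash
python3 plan.py .6495 -.2728 .16 91.1
python3 - <<'E'
from over import *
for n in("top","scene"):
    I,d=m.snapshot(n);cv2.imwrite(f"pics/{n}3.png",I);np.save(f"{n}3.npy",d)
I=cv2.imread("pics/top3.png")
r=fit(I,"top","tub",.6425,-.0125,.2555,.029,30);print(r)
a=overlay("top","pics/top3.png",[("tub",r[0],r[1],np.radians(r[2]),.029,(0,0,255))],[.6,-.02,.03],50)
b=overlay("scene","pics/scene3.png",[("tub",.6495,-.2728,np.radians(181.1),.019,(0,0,255)),("tub",.6425,-.0125,.2555,.029,(255,0,0))],[.62,-.15,.03],70)
cv2.imwrite("pics/ov3.png",np.hstack([cv2.resize(a,(400,400)),cv2.resize(b,(400,400))]))
E
```

```text
t 11.4 pos [ 0.6496 -0.2731  0.1608] yaw 91.07 tilt [-1.e-04  2.e-04 -1.e+00] w 0.0852 F [-0.3 -0.2  0.2] j6 -120.1
translation cm [0.   0.03 0.08] twist -0.03
(np.float64(0.6449879113573495), np.float64(-0.012320661913395816), np.float64(14.09089666397322), array([19.6, 17.6, 24.8]), np.float64(0.0402), (np.int64(265), np.int64(150), 60, 60))
```

View pics/ov3.png

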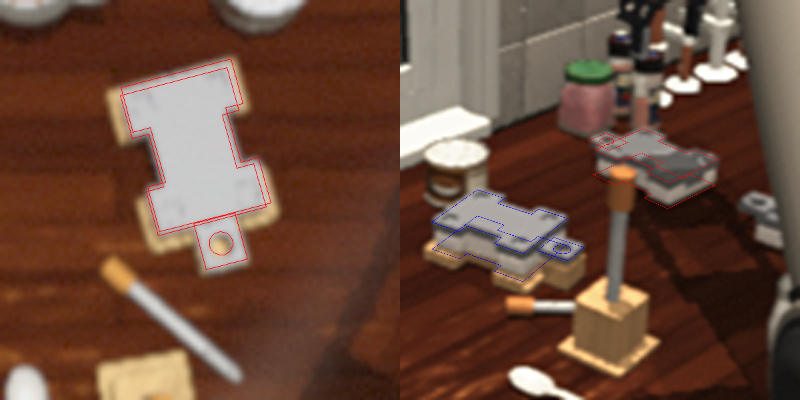

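Call:
move_arm --series '[{"fingers": 100, "translation": [0, 0, 4], "twist": 0}, {"fingers": 100, "translation": [0, 0, 8], "twist": 0}, {"fingers": 100, "translation": [0, 0, 12], "twist": 0}, {"fingers": 100, "translation": [0, 0, 14.5], "twist": 0}, {"fingers": 100, "translation": [0, 0, 15.1], "twist": 0}, {"fingers": 100, "translation": [0, 0, 15.1], "twist": 0}, {"fingers": 50, "translation": [0, 0, 15.1], "twist": 0}, {"fingers": 50, "translation": [0, 0, 15.1], "twist": 0}, {"fingers": 50, "translation": [0, 0, 15.1], "twist": 0}, {"fingers": 50, "translation": [0, 0, 15.1], "twist": 0}, {"fingers": 50, "translation": [0, 0, 15.1], "twist": 0}, {"fingers": 50, "translation": [0, 0, 15.1], "twist": 0}]'

```text
t: 13.0
tool_pos: [0.6505, -0.2735, 0.0119]
tcp_rot: [[-1.0, -0.02, 0.003], [-0.02, 1.0, -0.001], [-0.003, -0.001, -1.0]]
ft_force: [-0.4, 0.7, 7.0]
gripper_width: 0.0588
grip_force: 44.1
```

```bash
python3 plan.py .6426 -.0125 .18 -75.37
```

```text
t 13.0 pos [ 0.6505 -0.2735  0.0119] yaw 91.12 tilt [ 0.0027 -0.0013 -1.    ] w 0.0588 F [-0.4  0.7  7. ] j6 -120.2
translation cm [  0.23  26.09 -16.85] twist 166.49
```

Call:
move_arm --series '[{"fingers": 50, "translation": [0, 0, -3], "twist": 0}, {"fingers": 50, "translation": [0, 0, -7], "twist": 0}, {"fingers": 50, "translation": [0, 0, -12], "twist": 0}, {"fingers": 50, "translation": [0, 2, -17], "twist": 10}, {"fingers": 50, "translation": [0, 5, -17], "twist": 20}, {"fingers": 50, "translation": [0, 9, -17], "twist": 30}, {"fingers": 50, "translation": [0, 13, -17], "twist": 40}, {"fingers": 50, "translation": [0, 17, -17], "twist": 50}, {"fingers": 50, "translation": [0, 21, -17], "twist": 60}, {"fingers": 50, "translation": [0.1, 24, -17], "twist": 70}, {"fingers": 50, "translation": [0.2, 25.5, -17], "twist": 80}, {"fingers": 50, "translation": [0.2, 26.04, -17], "twist": 90}]'

```text
t: 14.5
tool_pos: [0.642, -0.0114, 0.1799]
tcp_rot: [[-0.015, 1.0, -0.001], [1.0, 0.015, 0.0], [0.0, -0.001, -1.0]]
ft_force: [0.3, 0.1, -2.1]
gripper_width: 0.059
grip_force: 44.1
```

Call:
move_arm --series '[{"fingers": 50, "translation": [0, 0, 0], "twist": 10}, {"fingers": 50, "translation": [0, 0, 0], "twist": 20}, {"fingers": 50, "translation": [0, 0, 0], "twist": 30}, {"fingers": 50, "translation": [0, 0, 0], "twist": 40}, {"fingers": 50, "translation": [0, 0, 0], "twist": 50}, {"fingers": 50, "translation": [0, 0, 0], "twist": 60}, {"fingers": 50, "translation": [0, 0, 0], "twist": 70}, {"fingers": 50, "translation": [0, 0, 0], "twist": 76.47}, {"fingers": 50, "translation": [0, 0, 0], "twist": 76.47}, {"fingers": 50, "translation": [0, 0, 2], "twist": 76.47}, {"fingers": 50, "translation": [0, 0, 4], "twist": 76.47}, {"fingers": 50, "translation": [0, 0, 4], "twist": 76.47}]'

```text
t: 16.0
tool_pos: [0.6412, -0.0127, 0.1383]
tcp_rot: [[0.967, 0.255, -0.004], [0.255, -0.967, 0.001], [-0.004, -0.002, -1.0]]
ft_force: [0.5, -0.0, -0.9]
gripper_width: 0.0591
grip_force: 44.1
```

```bash
python3 plan.py .6426 -.0125 .055 -75.37
python3 - <<'E'
from over import *
for n in("top","scene"):
    I,d=m.snapshot(n);cv2.imwrite(f"pics/{n}4.png",I)
s=m.read_state()["tool_pos"]
it=[("tub",s[0],s[1],.2555,s[2]+.0074,(0,0,255)),("tub",.6426,-.0125,.2555,.029,(255,0,0))]
a=overlay("top","pics/top4.png",it,[.6,-.02,.1],33);b=overlay("scene","pics/scene4.png",it,[.62,-.02,.07],40)
cv2.imwrite("pics/ov4.png",np.hstack([cv2.resize(a,(400,400)),cv2.resize(b,(400,400))]))
E
```

```text
t 16.0 pos [ 0.6412 -0.0127  0.1383] yaw -75.23 tilt [-4.e-03  6.e-04 -1.e+00] w 0.0591 F [ 0.5 -0.  -0.9] j6 67.2
translation cm [0.17 0.03 8.33] twist 0.14
```

View pics/ov4.png

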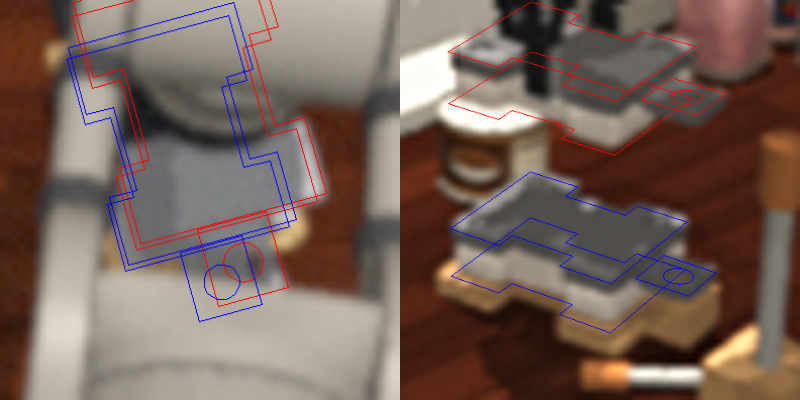

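Call:
move_arm --series '[{"fingers": 50, "translation": [0, 0, 3], "twist": 0}, {"fingers": 50, "translation": [0, 0, 6], "twist": 0}, {"fingers": 50, "translation": [0, 0, 7.3], "twist": 0}, {"fingers": 50, "translation": [0, 0, 7.8], "twist": 0}, {"fingers": 50, "translation": [0, 0, 8.1], "twist": 0}, {"fingers": 50, "translation": [0, 0, 8.3], "twist": 0}, {"fingers": 50, "translation": [0, 0, 8.5], "twist": 0}, {"fingers": 50, "translation": [0, 0, 8.5], "twist": 0}, {"fingers": 50, "translation": [0, 0, 8.5], "twist": 0}]'

```text
t: 17.23
tool_pos: [0.6429, -0.0128, 0.0559]
tcp_rot: [[0.967, 0.253, 0.001], [0.253, -0.967, -0.0], [0.001, 0.0, -1.0]]
ft_force: [-0.2, -0.6, 4.5]
gripper_width: 0.0592
grip_force: 44.9
```

```bash
python3 plan.py .6426 -.0125 .055 -75.37
```

```text
t 17.23 pos [ 0.6429 -0.0128  0.0559] yaw -75.34 tilt [ 0.0015 -0.     -1.    ] w 0.0592 F [-0.2 -0.6  4.5] j6 67.4
translation cm [-0.02 -0.04  0.09] twist 0.03
```

Call:
move_arm --series '[{"fingers": 75, "translation": [0, 0, 0], "twist": 0}, {"fingers": 90, "translation": [0, 0, 0], "twist": 0}, {"fingers": 90, "translation": [0, 0, 0], "twist": 0}, {"fingers": 90, "translation": [0, 0, -2], "twist": 0}, {"fingers": 90, "translation": [0, 0, -6], "twist": 0}, {"fingers": 90, "translation": [0, 0, -11], "twist": 0}, {"fingers": 90, "translation": [-1, 4, -12], "twist": -10}, {"fingers": 90, "translation": [-2, 9, -12], "twist": -20}, {"fingers": 100, "translation": [-3, 14, -12], "twist": -30}, {"fingers": 100, "translation": [-4, 18, -12], "twist": -40}, {"fingers": 100, "translation": [-5, 22, -12], "twist": -50}, {"fingers": 100, "translation": [-5.91, 25.4, -12], "twist": -60}]'

```text
t: 18.73
tool_pos: [0.6493, -0.2752, 0.1747]
tcp_rot: [[0.26, 0.966, -0.0], [0.966, -0.26, 0.0], [0.0, -0.0, -1.0]]
ft_force: [0.2, 0.6, 0.2]
gripper_width: 0.0848
grip_force: 0.0
```

Call:
move_arm --series '[{"fingers": 100, "translation": [0, 0, 0], "twist": -10}, {"fingers": 100, "translation": [0, 0, 0], "twist": -20}, {"fingers": 100, "translation": [0, 0, 0], "twist": -30}, {"fingers": 100, "translation": [0, 0, 0], "twist": -40}, {"fingers": 100, "translation": [0, 0, 0], "twist": -50}, {"fingers": 100, "translation": [0, 0, 0], "twist": -60}, {"fingers": 100, "translation": [0, 0, 0], "twist": -70}, {"fingers": 100, "translation": [0, 0, 0], "twist": -80}, {"fingers": 100, "translation": [0, 0, 0], "twist": -90}, {"fingers": 100, "translation": [0, 0, 0], "twist": -100}, {"fingers": 100, "translation": [0, 0, 0], "twist": -110}, {"fingers": 100, "translation": [0, 0, 0], "twist": -114.66}]'

```text
t: 20.23
tool_pos: [0.6494, -0.2735, 0.1747]
tcp_rot: [[-0.986, -0.166, -0.0], [-0.166, 0.986, 0.0], [0.0, 0.0, -1.0]]
ft_force: [0.3, 0.4, -0.6]
gripper_width: 0.0855
grip_force: 0.0
```

```bash
python3 - <<'E'
from over import *
for n in("top","scene"):
    I,d=m.snapshot(n);cv2.imwrite(f"pics/{n}5.png",I)
I=cv2.imread("pics/top5.png")
r=fit(I,"top","tub",.4288,-.2942,3.304,.019,30);print(r)
print(fit(I,"top","tub",.6425,-.0125,.2555,.063,30))
a=overlay("top","pics/top5.png",[("tub",r[0],r[1],np.radians(r[2]),.019,(0,0,255)),("tub",.6426,-.0125,.2555,.063,(255,0,0))],[.53,-.15,.03],75)
b=overlay("scene","pics/scene5.png",[("tub",.6425,-.0125,.2555,.063,(255,0,0))],[.62,-.0,.03],45)
cv2.imwrite("pics/ov5.png",np.hstack([cv2.resize(a,(400,400)),cv2.resize(b,(400,400))]))
E
python3 plan.py .4288 -.2942 .15 99.29
```

```text
(np.float64(0.41338549322678003), np.float64(-0.3232486987239575), np.float64(174.50226058203583), array([24.3, 30.1, 21. ]), np.float64(0.0919), (np.int64(355), np.int64(209), 60, 60))
(np.float64(0.6449632928298445), np.float64(-0.012282975368705608), np.float64(14.210540472658785), array([19. , 17.7, 25.2]), np.float64(0.042), (np.int64(266), np.int64(149), 60, 60))
t 20.32 pos [ 0.6495 -0.2735  0.1747] yaw 99.35 tilt [-3.e-04  2.e-04 -1.e+00] w 0.0855 F [-0.7  0.4 -0.3] j6 -128.4
translation cm [22.11  1.54  2.48] twist 0.06
```

View pics/ov5.png

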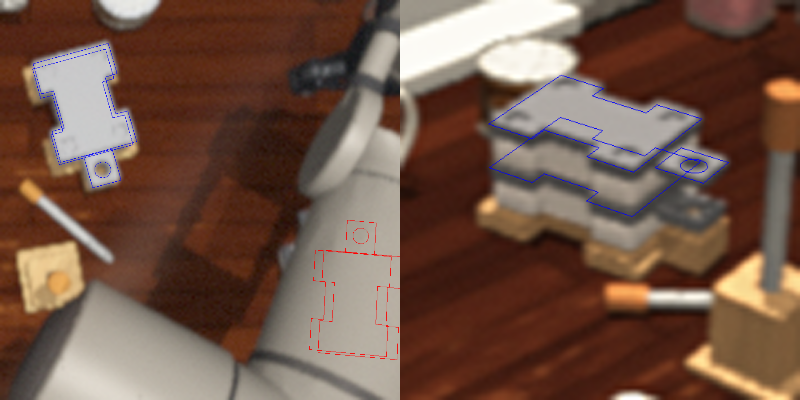

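Call:
move_arm --series '[{"fingers": 100, "translation": [0, 6, -2], "twist": 0}, {"fingers": 100, "translation": [0, 12, -4], "twist": 0}, {"fingers": 100, "translation": [0, 18, -4], "twist": 0}, {"fingers": 100, "translation": [0, 18, -4], "twist": 0}, {"fingers": 100, "translation": [0, 18, -4], "twist": 0}]'

```text
t: 20.95
tool_pos: [0.6205, -0.0961, 0.2151]
tcp_rot: [[-0.987, -0.161, 0.0], [-0.161, 0.987, -0.0], [-0.0, -0.001, -1.0]]
ft_force: [-0.1, 0.1, -0.9]
gripper_width: 0.0856
grip_force: 0.0
```

```bash
python3 - <<'E'
from over import *
I,d=m.snapshot("top");cv2.imwrite(f"pics/top6.png",I)
print(fit(I,"top","tub",.4288,-.2942,3.304,.019,30))
E
python3 plan.py .4288 -.2942 .2 99.29
```

```text
(np.float64(0.4275613645588173), np.float64(-0.2930390310527454), np.float64(190.68980940880067), array([18.6, 18.8, 23.4]), np.float64(0.0966), (np.int64(355), np.int64(209), 60, 60))
t 21.0 pos [ 0.6205 -0.0968  0.2148] yaw 99.23 tilt [-0.e+00 -3.e-04 -1.e+00] w 0.0854 F [ 0.4 -0.3  0.7] j6 -115.1
translation cm [ 22.09 -16.41   1.49] twist -0.06
```

Run:
```python
from over import *
a=overlay("top","pics/top6.png",[("tub",.4288,-.2942,np.radians(189.29),.019,(0,0,255))],[.45,-.28,.03],45)
cv2.imwrite("pics/ov6.png",a)
```

```text
(no output)
```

View pics/ov6.png

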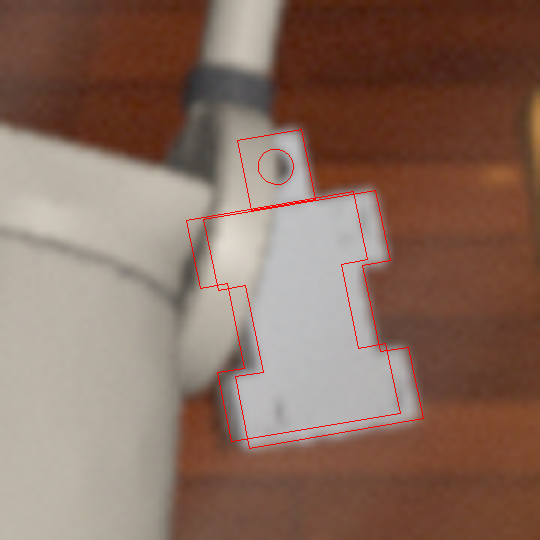

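Call:
move_arm --series '[{"fingers": 100, "translation": [4, -4, 0], "twist": 0}, {"fingers": 100, "translation": [8, -8, 0], "twist": 0}, {"fingers": 100, "translation": [12, -12, 0], "twist": 0}, {"fingers": 100, "translation": [17, -15, 2], "twist": 0}, {"fingers": 100, "translation": [22.09, -16.41, 6], "twist": 0}, {"fingers": 100, "translation": [22.09, -16.41, 10], "twist": 0}, {"fingers": 100, "translation": [22.09, -16.41, 12], "twist": 0}, {"fingers": 100, "translation": [22.09, -16.41, 12], "twist": 0}]'

```text
t: 22.0
tool_pos: [0.4276, -0.2944, 0.0934]
tcp_rot: [[-0.987, -0.159, -0.003], [-0.159, 0.987, 0.002], [0.002, 0.003, -1.0]]
ft_force: [0.7, -0.5, -0.3]
gripper_width: 0.0856
grip_force: 0.0
```

```bash
python3 plan.py .4288 -.2942 .012 99.29
```

```text
t 22.0 pos [ 0.4276 -0.2944  0.0934] yaw 99.15 tilt [-0.0027  0.0025 -1.    ] w 0.0856 F [ 0.7 -0.5 -0.3] j6 -142.2
translation cm [-0.14 -0.02  8.14] twist -0.14
```

Call:
move_arm --series '[{"fingers": 100, "translation": [0, 0, 3], "twist": 0}, {"fingers": 100, "translation": [0, 0, 6], "twist": 0}, {"fingers": 100, "translation": [0, 0, 8], "twist": 0}, {"fingers": 100, "translation": [0, 0, 8.35], "twist": 0}, {"fingers": 100, "translation": [0, 0, 8.35], "twist": 0}, {"fingers": 50, "translation": [0, 0, 8.35], "twist": 0}, {"fingers": 50, "translation": [0, 0, 8.35], "twist": 0}, {"fingers": 50, "translation": [0, 0, 8.35], "twist": 0}, {"fingers": 50, "translation": [0, 0, 8.35], "twist": 0}, {"fingers": 50, "translation": [0, 0, 8.35], "twist": 0}, {"fingers": 50, "translation": [0, 0, 8.35], "twist": 0}]'

```text
t: 23.38
tool_pos: [0.4295, -0.294, 0.0127]
tcp_rot: [[-0.987, -0.162, 0.001], [-0.162, 0.987, -0.001], [-0.001, -0.001, -1.0]]
ft_force: [-0.3, 0.1, 5.3]
gripper_width: 0.0593
grip_force: 42.7
```

```bash
python3 plan.py .6426 -.0125 .212 -75.37
```

```text
t 23.38 pos [ 0.4295 -0.294   0.0127] yaw 99.31 tilt [ 0.0015 -0.0012 -1.    ] w 0.0593 F [-0.3  0.1  5.3] j6 -142.2
translation cm [-25.61  24.31 -19.94] twist 174.68
```

Call:
move_arm --series '[{"fingers": 50, "translation": [0, 0, -3], "twist": 0}, {"fingers": 50, "translation": [0, 0, -7], "twist": 0}, {"fingers": 50, "translation": [0, 0, -12], "twist": 0}, {"fingers": 50, "translation": [-2, 1, -17], "twist": 10}, {"fingers": 50, "translation": [-5, 4, -20], "twist": 20}, {"fingers": 50, "translation": [-8, 7, -20], "twist": 30}, {"fingers": 50, "translation": [-11, 10, -20], "twist": 40}, {"fingers": 50, "translation": [-14, 13, -20], "twist": 50}, {"fingers": 50, "translation": [-17, 16, -20], "twist": 60}, {"fingers": 50, "translation": [-20, 19, -20], "twist": 70}, {"fingers": 50, "translation": [-23, 22, -20], "twist": 80}, {"fingers": 50, "translation": [-25.66, 24.34, -20], "twist": 90}]'

```text
t: 24.88
tool_pos: [0.6431, -0.0102, 0.2114]
tcp_rot: [[-0.157, 0.988, -0.001], [0.988, 0.157, 0.0], [0.0, -0.001, -1.0]]
ft_force: [0.4, -0.2, -2.4]
gripper_width: 0.059
grip_force: 45.5
```

Call:
move_arm --series '[{"fingers": 50, "translation": [0, 0, 0], "twist": 10}, {"fingers": 50, "translation": [0, 0, 0], "twist": 20}, {"fingers": 50, "translation": [0, 0, 0], "twist": 30}, {"fingers": 50, "translation": [0, 0, 0], "twist": 40}, {"fingers": 50, "translation": [0, 0, 0], "twist": 50}, {"fingers": 50, "translation": [0, 0, 0], "twist": 60}, {"fingers": 50, "translation": [0, 0, 0], "twist": 70}, {"fingers": 50, "translation": [0, 0, 0], "twist": 80}, {"fingers": 50, "translation": [0, 0, 2], "twist": 84.66}, {"fingers": 50, "translation": [0, 0, 4], "twist": 84.66}, {"fingers": 50, "translation": [0, 0, 4], "twist": 84.66}, {"fingers": 50, "translation": [0, 0, 4], "twist": 84.66}]'

```text
t: 26.38
tool_pos: [0.643, -0.0119, 0.1723]
tcp_rot: [[0.967, 0.253, 0.001], [0.253, -0.967, -0.0], [0.001, 0.0, -1.0]]
ft_force: [-0.1, 0.2, -2.3]
gripper_width: 0.0592
grip_force: 45.4
```

```bash
python3 plan.py .6426 -.0125 .09 -75.37
python3 - <<'E'
from over import *
for n in("top","scene"):
    I,d=m.snapshot(n);cv2.imwrite(f"pics/{n}7.png",I)
s=m.read_state()["tool_pos"]
it=[("tub",s[0],s[1],.2555,s[2]+.0065,(0,0,255)),("tub",.6426,-.0125,.2555,.063,(255,0,0))]
a=overlay("top","pics/top7.png",it,[.6,-.02,.1],33);b=overlay("scene","pics/scene7.png",it,[.62,-.02,.1],40)
cv2.imwrite("pics/ov7.png",np.hstack([cv2.resize(a,(400,400)),cv2.resize(b,(400,400))]))
E
```

```text
t 26.38 pos [ 0.643  -0.0119  0.1723] yaw -75.33 tilt [ 9.e-04 -0.e+00 -1.e+00] w 0.0592 F [-0.1  0.2 -2.3] j6 67.5
translation cm [-0.07  0.05  8.23] twist 0.04
```

View pics/ov7.png

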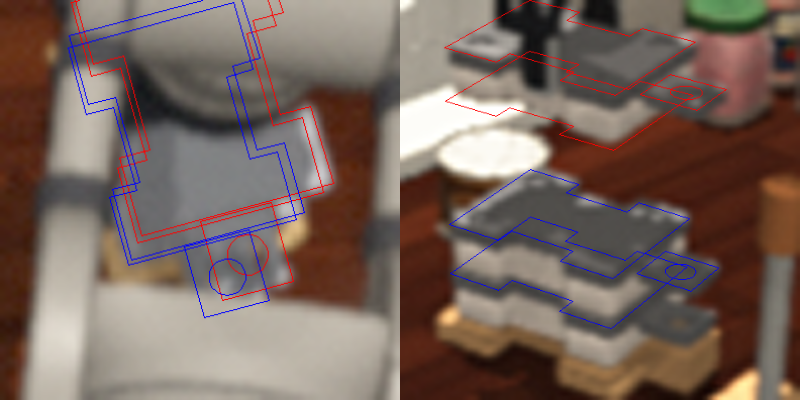

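Call:
move_arm --series '[{"fingers": 50, "translation": [-0.04, 0.04, 3], "twist": 0}, {"fingers": 50, "translation": [-0.04, 0.04, 6], "twist": 0}, {"fingers": 50, "translation": [-0.04, 0.04, 7], "twist": 0}, {"fingers": 50, "translation": [-0.04, 0.04, 7.5], "twist": 0}, {"fingers": 50, "translation": [-0.04, 0.04, 7.8], "twist": 0}, {"fingers": 50, "translation": [-0.04, 0.04, 8.0], "twist": 0}, {"fingers": 50, "translation": [-0.04, 0.04, 8.2], "twist": 0}, {"fingers": 50, "translation": [-0.04, 0.04, 8.2], "twist": 0}, {"fingers": 50, "translation": [-0.04, 0.04, 8.2], "twist": 0}]'

```text
t: 27.6
tool_pos: [0.643, -0.0124, 0.0908]
tcp_rot: [[0.967, 0.253, 0.002], [0.253, -0.967, -0.0], [0.002, 0.0, -1.0]]
ft_force: [-1.8, -0.4, 5.9]
gripper_width: 0.0592
grip_force: 46.5
```

```bash
python3 plan.py .6426 -.0125 .09 -75.37
```

```text
t 27.6 pos [ 0.643  -0.0124  0.0908] yaw -75.34 tilt [ 0.0017 -0.     -1.    ] w 0.0592 F [-1.8 -0.4  5.9] j6 67.4
translation cm [-0.04  0.    0.08] twist 0.03
```

Call:
move_arm --series '[{"fingers": 75, "translation": [0, 0, 0], "twist": 0}, {"fingers": 90, "translation": [0, 0, 0], "twist": 0}, {"fingers": 90, "translation": [0, 0, 0], "twist": 0}, {"fingers": 90, "translation": [0, 0, -2], "twist": 0}, {"fingers": 90, "translation": [0, 0, -7], "twist": 0}, {"fingers": 90, "translation": [0, 0, -12], "twist": 0}, {"fingers": 90, "translation": [0, -4, -17], "twist": 0}, {"fingers": 70, "translation": [0, -10, -17], "twist": 0}, {"fingers": 70, "translation": [0, -16, -17], "twist": 0}, {"fingers": 70, "translation": [-1, -22, -17], "twist": 0}, {"fingers": 70, "translation": [-2.4, -27.7, -17], "twist": 0}, {"fingers": 70, "translation": [-2.4, -27.7, -17], "twist": 0}]'

```text
t: 29.1
tool_pos: [0.547, 0.2533, 0.2597]
tcp_rot: [[0.966, 0.259, -0.0], [0.259, -0.966, 0.001], [-0.0, -0.001, -1.0]]
ft_force: [0.8, -0.6, 0.4]
gripper_width: 0.0597
grip_force: 0.0
```

```bash
python3 - <<'E'
from over import *
np.set_printoptions(precision=4,suppress=True)
D={}
for n in("top","scene"):
    I,d=m.snapshot(n);cv2.imwrite(f"pics/{n}8.png",I);D[n]=d
I=cv2.imread("pics/top8.png");print(fit(I,"top","tub",.6425,-.0125,.2555,.097,30))
# eye hole centroid in top: dark pixels near lug
for n in("top","scene"):
  J=cv2.imread(f"pics/{n}8.png")
  print(n,"eye",[(np.round(atz(n,r["position"],.1015),4),round(r["p"],2)) for r in m.spot_point(n,"tub_a_eye")])
  print(n,"rod",[(np.round(r["position"],1),np.round(atz(n,r["position"],.176),4),round(r["p"],2)) for r in m.spot_point(n,"rod_head")])
  H=cv2.cvtColor(J,cv2.COLOR_BGR2HSV); e=proj(n,[.447,.028,.176]).astype(int)
  w=np.zeros(H.shape[:2],np.uint8);w[e[1]-12:e[1]+13,e[0]-12:e[0]+13]=1
  C=cloud(n,D[n]); s=(w>0)&(C[...,2]>.15)&(C[...,2]<.21)&(np.hypot(C[...,0]-.447,C[...,1]-.028)<.03);print(n,"head",C[s].mean(0),C[s].min(0),C[s].max(0),s.sum())
C=cloud("top",D["top"]);q=np.hypot(C[...,0]-.6425,C[...,1]+.0125)<.025;print("lid z",np.median(C[q][:,2]))
a=overlay("top","pics/top8.png",[("tub",.6426,-.0125,.2555,.097,(255,0,0))],[.57,-.0,.05],40)
b=overlay("scene","pics/scene8.png",[("tub",.6425,-.0125,.2555,.097,(255,0,0))],[.57,-.0,.08],50)
cv2.imwrite("pics/ov8.png",np.hstack([cv2.resize(a,(400,400)),cv2.resize(b,(400,400))]))
E
python3 plan.py .447 .028 .26 -75.37
```

```text
(np.float64(0.6437773194466391), np.float64(-0.01219915016669432), np.float64(14.137388618491034), array([19.1, 17.7, 24.9]), np.float64(0.0472), (np.int64(266), np.int64(148), 60, 60))
top eye [(array([ 0.5763, -0.0319,  0.1015]), 0.98)]
top rod [(array([308.6, 136.2]), array([ 0.7346, -0.0451,  0.176 ]), 0.69), (array([276.6, 207.4]), array([0.5373, 0.0465, 0.176 ]), 0.61), (array([283.5, 241.6]), array([0.4443, 0.0291, 0.176 ]), 0.39)]
top head [0.446  0.0237 0.1914] [0.4356 0.0123 0.1614] [0.4569 0.0354 0.1964] 66
scene eye [(array([ 0.5825, -0.0463,  0.1015]), 0.84)]
scene rod [(array([308.1, 193.1]), array([0.4468, 0.0304, 0.176 ]), 0.85), (array([276.8, 235.3]), array([0.3598, 0.2224, 0.176 ]), 0.47)]
scene head [0.4394 0.0265 0.1793] [0.4306 0.0116 0.1503] [0.4539 0.0349 0.1978] 155
lid z 0.11478887870593502
t 29.4 pos [0.5499 0.2482 0.2594] yaw -75.46 tilt [ 0.e+00 -2.e-04 -1.e+00] w 0.0599 F [-0.4 -1.1 -0.2] j6 92.5
translation cm [-15.49  18.74  -0.06] twist -0.09
```

View pics/ov8.png

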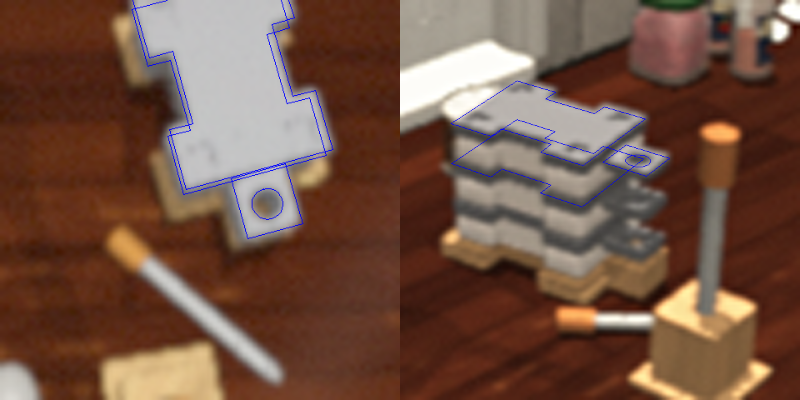

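Run:
```python
from over import *
np.set_printoptions(precision=4,suppress=True)
for n in("top","scene"):
  ds=[m.snapshot(n)[1] for _ in range(6)]
  d=np.median(ds,0);C=cloud(n,d);r=np.hypot(C[...,0]-.446,C[...,1]-.027)
  s=(r<.03)&(C[...,2]>.187)&(C[...,2]<.205);print(n,"disk",C[s].mean(0),C[s].min(0),C[s].max(0),s.sum())
  s=(r<.05)&(C[...,2]>.052)&(C[...,2]<.066);P=C[s];print("block",P.mean(0),s.sum())
  if n=="top": print("block rect",cv2.minAreaRect(np.float32(P[:,:2]*1000)))
  s=(r<.03)&(C[...,2]>.08)&(C[...,2]<.14);print("shank",C[s].mean(0),s.sum())
```

```text
top disk [0.4457 0.0233 0.1922] [0.4356 0.0122 0.1901] [0.4569 0.0337 0.194 ] 63
block [0.4492 0.028  0.0587] 208
block rect ((447.4432678222656, 25.728452682495117), (49.597511291503906, 49.97471618652344), 9.037201881408691)
shank [nan nan nan] 0
scene disk [0.4407 0.0245 0.1934] [0.4315 0.0114 0.1875] [0.4527 0.0328 0.1965] 55
block [0.4406 0.0289 0.0602] 235
shank [0.4413 0.0255 0.1106] 105<stdin>:9: RuntimeWarning: Mean of empty slice.
  ret = um.true_divide(
```

Call:
move_arm --series '[{"fingers": 60, "translation": [-4, 5, 0], "twist": -10}, {"fingers": 60, "translation": [-8, 10, 0], "twist": -20}, {"fingers": 60, "translation": [-12, 14, 0], "twist": -30}, {"fingers": 60, "translation": [-15.72, 19.03, 0], "twist": -40}, {"fingers": 60, "translation": [-15.72, 19.03, 0], "twist": -50}, {"fingers": 60, "translation": [-15.72, 19.03, 0], "twist": -60}, {"fingers": 60, "translation": [-15.72, 19.03, 0], "twist": -70}, {"fingers": 60, "translation": [-15.72, 19.03, 0], "twist": -80}, {"fingers": 60, "translation": [-15.72, 19.03, 0], "twist": -90}, {"fingers": 60, "translation": [-15.72, 19.03, 0], "twist": -90}, {"fingers": 60, "translation": [-15.72, 19.03, 0], "twist": -90}]'

```text
t: 31.38
tool_pos: [0.4452, 0.0257, 0.2596]
tcp_rot: [[-0.25, 0.968, 0.0], [0.968, 0.25, 0.0], [0.0, 0.0, -1.0]]
ft_force: [1.1, -1.2, 0.1]
gripper_width: 0.0515
grip_force: 0.0
```

```bash
python3 plan.py .4455 .0245 .157 14.63
```

```text
t 31.38 pos [0.4452 0.0257 0.2596] yaw 14.47 tilt [ 2.e-04  1.e-04 -1.e+00] w 0.0515 F [ 1.1 -1.2  0.1] j6 -21.0
translation cm [-1.300e-01 -1.000e-02  1.026e+01] twist -0.16
```

Descend and close gently to feel the offset.

Call:
move_arm --series '[{"fingers": 60, "translation": [-0.08, 0, 3], "twist": 0}, {"fingers": 60, "translation": [-0.08, 0, 6], "twist": 0}, {"fingers": 60, "translation": [-0.08, 0, 9], "twist": 0}, {"fingers": 60, "translation": [-0.08, 0, 10.2], "twist": 0}, {"fingers": 40, "translation": [-0.08, 0, 10.2], "twist": 0}, {"fingers": 15, "translation": [-0.08, 0, 10.2], "twist": 0}, {"fingers": 15, "translation": [-0.08, 0, 10.2], "twist": 0}, {"fingers": 15, "translation": [-0.08, 0, 10.2], "twist": 0}, {"fingers": 15, "translation": [-0.08, 0, 10.2], "twist": 0}, {"fingers": 15, "translation": [-0.08, 0, 10.2], "twist": 0}, {"fingers": 15, "translation": [-0.08, 0, 10.2], "twist": 0}]' --squeeze 20

```text
t: 32.75
tool_pos: [0.4461, 0.0248, 0.1582]
tcp_rot: [[-0.253, 0.967, 0.002], [0.967, 0.253, -0.0], [-0.001, 0.002, -1.0]]
ft_force: [0.3, 0.2, 5.6]
gripper_width: 0.0232
grip_force: 21.1
```

```bash
python3 plan.py .4455 .0245 .157 -75.37;python3 -c "
from h import *
s=m.read_state();print(s['ft_torque'],s['tcp_rot'].T@s['ft_force'],s['grip_force'])"
```

```text
t 32.75 pos [0.4461 0.0248 0.1582] yaw 14.66 tilt [ 1.9e-03 -2.0e-04 -1.0e+00] w 0.0232 F [0.3 0.2 5.6] j6 -21.3
translation cm [-0.02 -0.06  0.12] twist 90.03
[0.02193116 0.0208967  0.02409172] [ 0.11120485  0.35153767 -5.63425389] 21.05556678317953
```

Call:
move_arm --series '[{"fingers": 60, "translation": [0, 0, 0], "twist": 0}, {"fingers": 60, "translation": [0, 0, 0], "twist": 0}, {"fingers": 60, "translation": [0, 0, 0], "twist": 0}, {"fingers": 60, "translation": [0, 0, 0], "twist": 10}, {"fingers": 60, "translation": [0, 0, 0], "twist": 20}, {"fingers": 60, "translation": [0, 0, 0], "twist": 30}, {"fingers": 60, "translation": [0, 0, 0], "twist": 40}, {"fingers": 60, "translation": [0, 0, 0], "twist": 50}, {"fingers": 60, "translation": [0, 0, 0], "twist": 60}, {"fingers": 60, "translation": [0, 0, 0], "twist": 70}, {"fingers": 60, "translation": [0, 0, 0], "twist": 80}, {"fingers": 60, "translation": [0, 0, 0], "twist": 90}]'

```text
t: 34.25
tool_pos: [0.4453, 0.0249, 0.1574]
tcp_rot: [[0.969, 0.247, -0.0], [0.247, -0.969, 0.0], [-0.0, -0.0, -1.0]]
ft_force: [-0.1, 0.1, 0.2]
gripper_width: 0.051
grip_force: 0.0
```

Call:
move_arm --series '[{"fingers": 60, "translation": [0, 0, 0], "twist": 0}, {"fingers": 40, "translation": [0, 0, 0], "twist": 0}, {"fingers": 15, "translation": [0, 0, 0], "twist": 0}, {"fingers": 15, "translation": [0, 0, 0], "twist": 0}, {"fingers": 15, "translation": [0, 0, 0], "twist": 0}, {"fingers": 15, "translation": [0, 0, 0], "twist": 0}, {"fingers": 15, "translation": [0, 0, 0], "twist": 0}, {"fingers": 15, "translation": [0, 0, 0], "twist": 0}]' --squeeze 20

```text
t: 35.25
tool_pos: [0.4455, 0.0249, 0.1575]
tcp_rot: [[0.967, 0.253, 0.0], [0.253, -0.967, 0.0], [0.0, -0.0, -1.0]]
ft_force: [-0.2, 0.6, 0.8]
gripper_width: 0.0235
grip_force: 20.2
```

```bash
python3 plan.py .4455 .0245 .157 -75.37;python3 -c "
from h import *
s=m.read_state();print(s['ft_torque'],s['tcp_rot'].T@s['ft_force'],s['grip_force'])"
```

```text
t 35.25 pos [0.4455 0.0249 0.1575] yaw -75.34 tilt [ 1.e-04  1.e-04 -1.e+00] w 0.0235 F [-0.2  0.6  0.8] j6 68.7
translation cm [-0.01  0.04  0.05] twist 0.03
[-0.04462643  0.05520252  0.02663888] [-0.00838909 -0.66326484 -0.77850515] 20.230591368454043
```

Call:
move_arm --series '[{"fingers": 15, "translation": [0, 0, 0], "twist": 0}, {"fingers": 15, "translation": [0, 0, 0], "twist": 0}, {"fingers": 15, "translation": [0, 0, -2], "twist": 0}, {"fingers": 15, "translation": [0, 0, -4], "twist": 0}, {"fingers": 15, "translation": [0, 0, -6], "twist": 0}, {"fingers": 15, "translation": [0, 0, -8], "twist": 0}, {"fingers": 15, "translation": [0, 0, -11], "twist": 0}, {"fingers": 15, "translation": [0, 0, -14], "twist": 0}, {"fingers": 15, "translation": [2, 1.7, -14], "twist": 0}, {"fingers": 15, "translation": [4, 3.4, -14], "twist": 0}, {"fingers": 15, "translation": [6, 5, -14], "twist": 0}, {"fingers": 15, "translation": [6, 5, -14], "twist": 0}]' --squeeze 80

```text
t: 36.75
tool_pos: [0.5167, -0.0089, 0.2963]
tcp_rot: [[0.968, 0.252, -0.002], [0.252, -0.968, 0.0], [-0.002, -0.001, -1.0]]
ft_force: [-1.2, 0.4, -1.4]
gripper_width: 0.0219
grip_force: 78.5
```

Call:
move_arm --series '[{"fingers": 15, "translation": [2, 1.8, 0], "twist": 0}, {"fingers": 15, "translation": [4.3, 3.6, 0], "twist": 0}, {"fingers": 15, "translation": [4.3, 3.6, 0], "twist": 0}, {"fingers": 15, "translation": [4.3, 3.6, 0], "twist": 0}, {"fingers": 15, "translation": [4.3, 3.6, 0], "twist": 0}]'

```text
t: 37.38
tool_pos: [0.5661, -0.0317, 0.2977]
tcp_rot: [[0.967, 0.254, -0.0], [0.254, -0.967, 0.0], [-0.0, -0.0, -1.0]]
ft_force: [0.3, -0.3, -1.7]
gripper_width: 0.0225
grip_force: 78.7
```

```bash
python3 plan.py .567 -.0321 .295 -75.37
python3 - <<'E'
from over import *
np.set_printoptions(precision=4,suppress=True)
for n in("top","scene"):
    I,d=m.snapshot(n);cv2.imwrite(f"pics/{n}9.png",I);np.save(f"{n}9.npy",d)
s=m.read_state()["tool_pos"]
I=cv2.imread("pics/scene9.png");n="scene"
c=proj(n,[s[0],s[1],.2]).astype(int);h=60
q=cv2.resize(I[c[1]-h:c[1]+h,c[0]-h:c[0]+h],None,fx=5,fy=5,interpolation=cv2.INTER_CUBIC)
P=lambda p:tuple(((proj(n,p)-(c-h)+.5)*5).astype(int).tolist())
tip=s-[0,0,.1535]
cv2.line(q,P(tip),P(tip+[0,0,.19]),(255,0,0),1);cv2.circle(q,P(tip),3,(0,0,255),1)
t=np.linspace(0,6.3,30)
for z in(.038,.072,.106):
    cv2.polylines(q,[np.array([P([.567+.009*np.cos(a),-.0321+.009*np.sin(a),z]) for a in t])],True,(0,0,255),1)
cv2.imwrite("pics/ov9.png",q)
C=cloud(n,np.load("scene9.npy"))
for lo,hi in[(.145,.175),(.175,.205),(.205,.235),(.235,.265)]:
    k=(np.hypot(C[...,0]-s[0],C[...,1]-s[1])<.025)&(C[...,2]>lo)&(C[...,2]<hi); print(lo,np.median(C[k],0),k.sum())
E
```

```text
t 37.38 pos [ 0.5661 -0.0317  0.2977] yaw -75.31 tilt [-2.e-04  2.e-04 -1.e+00] w 0.0225 F [ 0.3 -0.3 -1.7] j6 64.4
translation cm [0.08 0.06 0.27] twist 0.06
0.145 [ 0.5623 -0.0301  0.1635] 37
0.175 [ 0.5609 -0.0295  0.1912] 48
0.205 [ 0.5613 -0.0295  0.2206] 52
0.235 [ 0.5609 -0.0294  0.2505] 50
```

View pics/ov9.png

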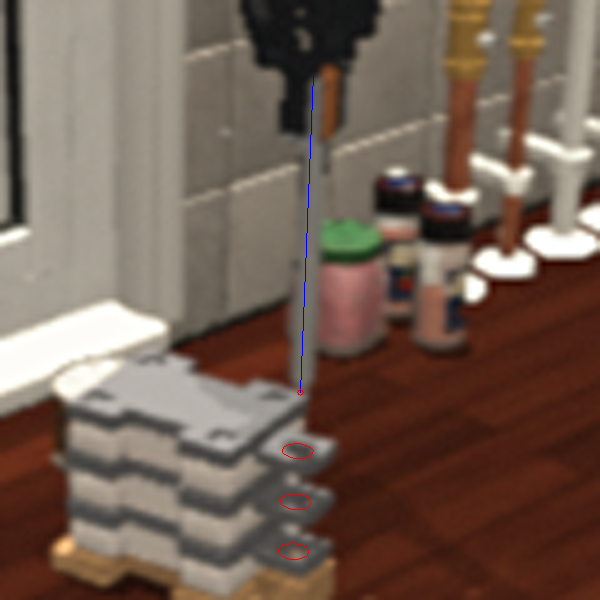

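Call:
move_arm --series '[{"fingers": 15, "translation": [0.06, 0.04, 1], "twist": 0}, {"fingers": 15, "translation": [0.06, 0.04, 2.5], "twist": 0}, {"fingers": 15, "translation": [0.06, 0.04, 3.5], "twist": 0}, {"fingers": 15, "translation": [0.06, 0.04, 4.2], "twist": 0}, {"fingers": 15, "translation": [0.06, 0.04, 4.8], "twist": 0}, {"fingers": 15, "translation": [0.06, 0.04, 5.4], "twist": 0}, {"fingers": 15, "translation": [0.06, 0.04, 5.4], "twist": 0}]'

```text
t: 38.35
tool_pos: [0.5674, -0.0324, 0.2431]
tcp_rot: [[0.967, 0.253, -0.001], [0.253, -0.967, 0.0], [-0.001, -0.0, -1.0]]
ft_force: [-0.6, -0.1, -1.5]
gripper_width: 0.0217
grip_force: 78.7
```

```bash
python3 plan.py .567 -.0321 .1575 -75.37
```

```text
t 38.35 pos [ 0.5674 -0.0324  0.2431] yaw -75.34 tilt [-7.e-04  2.e-04 -1.e+00] w 0.0217 F [-0.6 -0.1 -1.5] j6 64.3
translation cm [-0.02 -0.04  8.56] twist 0.03
```

Through the top eye with no contact; continue.

Call:
move_arm --series '[{"fingers": 15, "translation": [-0.02, -0.03, 1], "twist": 0}, {"fingers": 15, "translation": [-0.02, -0.03, 2], "twist": 0}, {"fingers": 15, "translation": [-0.02, -0.03, 3], "twist": 0}, {"fingers": 15, "translation": [-0.02, -0.03, 4], "twist": 0}, {"fingers": 15, "translation": [-0.02, -0.03, 5], "twist": 0}, {"fingers": 15, "translation": [-0.02, -0.03, 5.5], "twist": 0}, {"fingers": 15, "translation": [-0.02, -0.03, 6], "twist": 0}, {"fingers": 15, "translation": [-0.02, -0.03, 6], "twist": 0}]'

```text
t: 39.35
tool_pos: [0.5672, -0.0322, 0.1832]
tcp_rot: [[0.967, 0.253, -0.0], [0.253, -0.967, 0.0], [-0.0, -0.0, -1.0]]
ft_force: [-0.6, 0.4, -1.8]
gripper_width: 0.0217
grip_force: 78.7
```

```bash
python3 plan.py .567 -.0321 .1575 -75.37
```

```text
t 39.35 pos [ 0.5672 -0.0322  0.1832] yaw -75.34 tilt [-4.e-04  1.e-04 -1.e+00] w 0.0217 F [-0.6  0.4 -1.8] j6 64.4
translation cm [-0.01 -0.01  2.57] twist 0.03
```

Call:
move_arm --series '[{"fingers": 15, "translation": [0, 0, 0.8], "twist": 0}, {"fingers": 15, "translation": [0, 0, 1.5], "twist": 0}, {"fingers": 15, "translation": [0, 0, 2.1], "twist": 0}, {"fingers": 15, "translation": [0, 0, 2.5], "twist": 0}, {"fingers": 15, "translation": [0, 0, 2.6], "twist": 0}, {"fingers": 15, "translation": [0, 0, 2.6], "twist": 0}]'

```text
t: 40.1
tool_pos: [0.5673, -0.0322, 0.1578]
tcp_rot: [[0.967, 0.253, 0.0], [0.253, -0.967, 0.0], [0.0, 0.0, -1.0]]
ft_force: [-0.8, 0.7, 0.8]
gripper_width: 0.0222
grip_force: 79.0
```

```bash
python3 plan.py .567 -.0321 .1575 -75.37
```

```text
t 40.1 pos [ 0.5673 -0.0322  0.1578] yaw -75.34 tilt [ 4.e-04  0.e+00 -1.e+00] w 0.0222 F [-0.8  0.7  0.8] j6 64.4
translation cm [-0.03 -0.02  0.03] twist 0.03
```

Home; release, rise and clear to the left.

Call:
move_arm --series '[{"fingers": 40, "translation": [0, 0, 0], "twist": 0}, {"fingers": 60, "translation": [0, 0, 0], "twist": 0}, {"fingers": 60, "translation": [0, 0, 0], "twist": 0}, {"fingers": 60, "translation": [0, 0, 0], "twist": 0}, {"fingers": 60, "translation": [0, 0, -3], "twist": 0}, {"fingers": 60, "translation": [0, 0, -7], "twist": 0}, {"fingers": 60, "translation": [0, 0, -11], "twist": 0}, {"fingers": 60, "translation": [0, -5, -12], "twist": 0}, {"fingers": 60, "translation": [0, -11, -12], "twist": 0}, {"fingers": 60, "translation": [0, -17, -12], "twist": 0}, {"fingers": 60, "translation": [0, -22, -12], "twist": 0}, {"fingers": 60, "translation": [0, -22, -12], "twist": 0}]'

```text
t: 41.6
tool_pos: [0.5104, 0.1837, 0.2777]
tcp_rot: [[0.966, 0.258, 0.0], [0.258, -0.966, 0.001], [0.0, -0.001, -1.0]]
ft_force: [0.3, -0.8, -0.8]
gripper_width: 0.0512
grip_force: 0.0
```

Run:
```python
from fit import *
np.set_printoptions(precision=4,suppress=True)
I,d=m.snapshot("top");print(fit(I,"top","tub",.6425,-.0125,.2555,.097,30));C=cloud("top",d)
k=(np.hypot(C[...,0]-.567,C[...,1]+.032)<.03)&(C[...,2]>.16)&(C[...,2]<.25);print("head top",np.median(C[k],0),k.sum())
k=np.hypot(C[...,0]-.6425,C[...,1]+.0125)<.025;print("lid",np.median(C[k],0))
print([ (r["position"],r["p"]) for r in m.spot_in("top","tub_a_mid")])
s=m.read_state();print(s["t"],s["tool_pos"],s["gripper_width"],s["dq"])
```

```text
(np.float64(0.643956193823459), np.float64(-0.012084432396730684), np.float64(14.167834863122707), array([17.5, 16.9, 24.9]), np.float64(0.0568), (np.int64(266), np.int64(148), 60, 60))
head top [ 0.5636 -0.0301  0.1917] 67
lid [ 0.6432 -0.0127  0.115 ]
[([285.5, 195.5], 0.66), ([293.7, 171.2], 0.64)]
41.7 [0.5115 0.1807 0.2775] 0.05160140401744664 [-1.9646  0.1244  0.0468 -0.0918  0.0597  0.1472]
```

```bash
python3 -c "
from plant import manip as m
print(m.close_job())"
```

```text
the job is handed in; nothing more can be done
None
```

All three tubs I could see are stacked on the base and the larger rod stands home in the socket, released. I handed the job in at about 42 s, but the hand-in call returned no verdict. The small look-alike rod fell over early on and was left lying near the holder.

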